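# Pile sample carriers in the dead-weight bonding press

## Task

Load the bonding press for curing: swing its arm well clear of the platen, then pile all the aluminium sample carriers flat, chip side up, on its platen and put the steel pressure plate on top of them, setting each one down gently until it rests and pushing it up against the two side pins and the end pin. Then lift the press weight by its knob, swing the arm round to its stop over the pile and lower the weight gently until it rests on the pressure plate. Leave the other things on the bench alone.

Things in the scene. Friction and masses are not known exactly. Their poses are not given: they have to be found in the camera images.
- carrier_1: aluminium sample carrier: a flat plate 84 (its x) x 50 (its y) mm, between 6 and 10 mm thick (each differs, thickness not known), with a dark square and a small chip in the middle of its top; about 0.1 kg. Origin: centre of its underside, z up. May be absent (three to five of the five carriers are there)
- carrier_2: aluminium sample carrier: a flat plate 84 (its x) x 50 (its y) mm, between 6 and 10 mm thick (each differs, thickness not known), with a dark square and a small chip in the middle of its top; about 0.1 kg. Origin: centre of its underside, z up. May be absent (three to five of the five carriers are there)
- carrier_3: aluminium sample carrier: a flat plate 84 (its x) x 50 (its y) mm, between 6 and 10 mm thick (each differs, thickness not known), with a dark square and a small chip in the middle of its top; about 0.1 kg. Origin: centre of its underside, z up. May be absent (three to five of the five carriers are there)
- carrier_4: aluminium sample carrier: a flat plate 84 (its x) x 50 (its y) mm, between 6 and 10 mm thick (each differs, thickness not known), with a dark square and a small chip in the middle of its top; about 0.1 kg. Origin: centre of its underside, z up. May be absent (three to five of the five carriers are there)
- carrier_5: aluminium sample carrier: a flat plate 84 (its x) x 50 (its y) mm, between 6 and 10 mm thick (each differs, thickness not known), with a dark square and a small chip in the middle of its top; about 0.1 kg. Origin: centre of its underside, z up. May be absent (three to five of the five carriers are there)
- pressure_plate: steel pressure plate 84 (x) x 50 (y) x 10 mm with a round boss 22 mm across and 4 mm high in the middle of its top, 0.3 kg. Origin: centre of its underside, z up
- press: dead-weight bonding press, fixed. Origin on the bench (z = 0) under the middle of the platen; x towards the column, y to the left. Grey base x = -58 to 147, y = +-52 mm, top 14 mm high. Column 22 mm thick at (110, 0) mm, 150 mm high, carries the swing arm (24 mm wide, 122 to 140 mm above the bench). A plate lying square against all three pins has its origin at x = y = 0, its x along the press's x
- press_seat (a point): point on the base under the platen's middle. The steel platen above it (40 mm wide) was set by the last user: its top is 30 to 50 mm above the bench, not reported. Three upright 8 mm pins stand 46 mm above it: two side pins at (x, y) = (-31, 29) and (31, 29) mm and an end pin at (46, 0) mm in the press's frame; a finger fits between the side pins
- press_arm (a joint): swing arm of the press, turning about the column's axis; the weight is 110 mm from that axis. 0 = swung fully clear, to the right (-y) of the press; grows as it swings, clockwise seen from above, to its stop at 1.75 rad, where the weight stands exactly over the platen's middle. Starts over or near the platen. Light friction, stays where it is left
- press_weight: dead weight, 0.35 kg, sliding freely up and down in the arm's end; let go, it sinks until it rests on something or is at its lowest. Origin: centre of its foot's underside, 58 mm above the bench at its lowest, 112 mm at its highest. Foot 26 mm across, thin rod, brass weight 48 mm across (90 to 114 mm above the foot), black knob. It must be lifted to swing clear over the pile
- press_knob (a point): centre of the round black knob on top of the press weight: 27 mm across, 28 mm high, its underside 8 mm above the brass weight; 136 mm above the foot's underside
- petri_dish: clear petri dish 61 mm across, 13 mm high; bystander, leave alone
- tape_roll: orange tape roll 77 mm across, 19 mm high; bystander, leave alone
- hex_keys: blue hex key set 25 x 85 x 20 mm; bystander, leave alone
There are look-alikes about, which are no part of the job. Leave any yellow look-alike of the pressure_plate alone.

How it is judged (in metres and radians):
On the way, in this order (a step that is already met when the one before it is completed fails the run):
1. the arm is swung clear of the platen (value of joint press_arm below 1 rad), for 0.2 s.
2. all carriers that are there lie piled on the platen, square against the pins, released (x of carrier_1 in the frame of press between -0.003 and 0.002 m and y of carrier_1 in the frame of press between -0.003 and 0.002 m and angle between the x axis of each of carrier_1, carrier_2, carrier_3, carrier_4, carrier_5 and the x axis of press, either way round below 0.05 rad and angle between each of carrier_1, carrier_2, carrier_3, carrier_4, carrier_5's own z axis and vertical below 0.04 rad and linear speed of each of carrier_1, carrier_2, carrier_3, carrier_4, carrier_5 below 0.03 m/s and contact force between the fingers and carrier_1 below 0.05 N and x of carrier_2 in the frame of press between -0.003 and 0.002 m and y of carrier_2 in the frame of press between -0.003 and 0.002 m and contact force between the fingers and carrier_2 below 0.05 N and x of carrier_3 in the frame of press between -0.003 and 0.002 m and y of carrier_3 in the frame of press between -0.003 and 0.002 m and contact force between the fingers and carrier_3 below 0.05 N and x of carrier_4 in the frame of press between -0.003 and 0.002 m and y of carrier_4 in the frame of press between -0.003 and 0.002 m and contact force between the fingers and carrier_4 below 0.05 N and x of carrier_5 in the frame of press between -0.003 and 0.002 m and y of carrier_5 in the frame of press between -0.003 and 0.002 m and contact force between the fingers and carrier_5 below 0.05 N), for 0.2 s.
3. the pressure plate lies on top of the pile, square against the pins, released (all of step 2 and x of pressure_plate in the frame of press between -0.003 and 0.002 m and y of pressure_plate in the frame of press between -0.003 and 0.002 m and angle between the x axis of pressure_plate and the x axis of press, either way round below 0.05 rad and angle between pressure_plate's own z axis and vertical below 0.04 rad and linear speed of pressure_plate below 0.03 m/s and z of each of carrier_1, carrier_2, carrier_3, carrier_4, carrier_5 in the frame of pressure_plate below 0 m and contact force between the fingers and pressure_plate below 0.05 N), for 0.2 s.
4. the arm is at its stop and the weight rests on the pressure plate (value of joint press_arm above 1.7 rad and contact force between press_weight and pressure_plate above 1 N), for 0.2 s.
At the end, for the whole second after the job is handed in: All carriers present and, topmost, the pressure plate lie flat (0.04 rad) in one pile on the platen against the pins (within 3 mm in x and y, 0.05 rad), at rest and chip side up; the arm is at its stop (within 0.05 rad) and the weight rests on the pressure plate (all of step 2 and all of step 4 and x of pressure_plate in the frame of press between -0.003 and 0.002 m and y of pressure_plate in the frame of press between -0.003 and 0.002 m and angle between the x axis of pressure_plate and the x axis of press, either way round below 0.05 rad and angle between pressure_plate's own z axis and vertical below 0.04 rad and linear speed of pressure_plate below 0.03 m/s and z of each of carrier_1, carrier_2, carrier_3, carrier_4, carrier_5 in the frame of pressure_plate below 0 m and linear speed of press_weight below 0.02 m/s); the robot touches nothing.
It fails at once if the gripper slams or forces something onto the pile with more than 150 N ((contact force between the fingers and carrier_1 above 5 N or contact force between the fingers and carrier_2 above 5 N or contact force between the fingers and carrier_3 above 5 N or contact force between the fingers and carrier_4 above 5 N or contact force between the fingers and carrier_5 above 5 N or contact force between the fingers and pressure_plate above 5 N or contact force between the fingers and press_weight above 5 N) and (contact force between press_weight and pressure_plate above 150 N or contact force between any of carrier_1, carrier_2, carrier_3, carrier_4, carrier_5 and press above 150 N)).
It fails at once if a bystander is pushed more than 3 cm (distance of any of petri_dish, tape_roll, hex_keys from where it was at the start of the episode above 0.03 m).
Of carrier_1, carrier_2, carrier_3, carrier_4, carrier_5 only 3 to 5 are there at a start; the rules pass over those that are not, and their reading is None.
At some moment in a run one of pressure_plate may be knocked a few centimetres aside while the robot is not near it.
Once in a run the grip may slacken for a moment while it holds something.
It also fails if it takes over 210 s, if anything falls off the work surface, if the arm or the gripper's body presses on something with over 40 N, if the wrist force passes 120 N, or if a joint passes its speed limit or range.

## Robot

A 6-joint arm with a two-finger parallel gripper is mounted at the origin on a cart in front of the work surface, level with it; the furniture and walls round the work are solid. World frame = base frame: x ahead of the robot, y to its left, z up, the work surface at z = 0. Lengths are in mm, angles in rad, forces in N, time in s.
With the tool pointing down it reaches from about 250 to 800 mm from the base axis. Payload 3.9 kg.
Tool frame: the origin (TCP) lies midway between the tips of the shut fingers; the grasp point (between the pads) lies 19 mm behind it; z points along the fingers, y is the line along which they close (so a half turn about z gives the same grasp; the last joint's range is limited). The gripper opens to 85 mm and grips with 20 to 120 N. Pads are 22 mm wide; open, the fingers measure 114 mm over their backs; the gripper's body (76 mm by 85 mm) begins 54 mm behind the grasp point. The pads swing forward as they close: fully open they stand 13 mm farther back than shut.
Start: joints at [1.316, 0.26, -0.138, 1.173, 0, 1.571], TCP at [132.323, 508.041, 231.304] pointing down, gripper open.
Joint ranges: [-2.78, 2.78], [-0.83, 1.72], [-1.28, 1.37], [-1.9, 2.12], [-1.57, 1.48], [-3.14, 3.14]. Speed limits (rad/s): [2.57, 2.57, 3.14, 3.14, 3.14, 3.14].

## Interface

Orientations are given as a 3x3 rotation matrix whose columns are the frame's x, y, z axes.
In Python, from plant import * gives the robot as it stands.
- The arm moves only by the tool carry_out, never from a script. Its argument "plan" is a list of rows, each an object with "jaw": the gripper command: -1 is fully open, 1 is shut, values between are in proportion; "translation": the shift along the tool's x, y, z in cm, a list of three; "spin": the turn about the tool's z in degrees. In form: [{"jaw": jaw, "translation": [tx, ty, tz], "spin": spin}, ...]. A call has 1 to 20 rows; each row shifts and turns the commanded pose from where the row before left it, along the tool's axes as they then stand; what a row does not reach is not made up. A row lasts 1/8 s, in which the tool goes at most 62.5 mm and 10.7 degrees, less where a joint would pass 70% of its speed; a pose out of reach is approached as far as the arm can. A call with a gripper value outside its range is refused whole. The fingers move at their own pace and stop on an object; the grip force is fixed at half the most. Time passes only in rows, so rows that do not move let the fingers close. It gives the time, the measured TCP pose, the force, the opening and the grip force at its end, in the units of the state.
- state(): the state, without advancing time (a new reading comes with each control period).
- grab_frame(name): name is "scene" or "side" or "wrist"; returns a dict with "pixels" (420x560x3 uint8, red, green, blue), "intrinsics" (3x3 intrinsics, pixels), "extrinsics" (4x4, takes a point from camera to world coordinates). Camera axes: x right, y down, z forward; pixel columns grow to the right and rows downward; lengths in mm; the calibration is good to about 2 mm. A picture is of the moment at which its call begins. There is no depth.
- sign_off(): hands the job in; it is judged then, once.
The state is a dict: "time": time; "joint_positions": joint angles; "qd": joint speeds; "tau": joint torques, N m; "ee_pos": TCP position; "orientation": TCP orientation; "ft_force": force on the tool from outside, world axes, zero at the start; "wrist_torque": the same for the moment, N m; "finger_gap": finger opening in mm; "finger_force": force on a finger pad.
Only numpy, scipy, OpenCV 4.12 (cv2) and the standard library are available. Lean on these libraries where they do the work, as an engineer would, in place of code of your own. Each camera call takes 0.05 s, during which the arm holds its last target. There are 200 camera calls.

## Working session

There is one attempt and no reset: what is moved stays moved. The work goes in short steps, Python scripts to look and compute and a tool call to move; the robot and the scene stay as the last step left them, time stands still between calls to the robot, and variables do not carry over. Pictures are saved under pics/ and viewed, at most 14 in all, crops included, and the job is handed in when it is done.

Besides the shell and the picture viewer there is one more tool, called after "Emit:" as name([rows], argument=value, ...), one row to a line, values as JSON. carry_out: Moves the arm, as the interface text tells. Its arguments: {"type":"object","properties":{"plan":{"type":"array"}},"required":["plan"]}

```bash
ls; mkdir -p pics; python3 - <<'E'
from plant import *
import cv2
print(state())
for n in ["scene","side"]:
    f=grab_frame(n); cv2.imwrite(f"pics/{n}0.png",cv2.resize(f["pixels"][:,:,::-1],(784,588)))
    print(n,f["intrinsics"].tolist(),f["extrinsics"].round(3).tolist())
E
```

```text
pics
{'time': 0.0, 'joint_positions': array([ 1.31599036e+00,  2.60648222e-01, -1.39348917e-01,  1.17272784e+00,
        1.78008238e-05,  1.57082127e+00]), 'qd': array([ 1.56207454e-03, -1.62214363e-04,  7.95985372e-04, -1.32776529e-03,
       -8.41206065e-05,  2.43095891e-05]), 'tau': array([ 1.97957743e-03, -4.05679750e+01,  2.53921098e+01,  1.89153658e-02,
        7.16771274e-05,  8.01648614e-07]), 'ee_pos': array([132.15278393, 507.39015625, 230.49131603]), 'orientation': array([[-9.67705925e-01,  2.52081314e-01, -5.03358320e-04],
       [ 2.52081815e-01,  9.67704134e-01, -1.86189622e-03],
       [ 1.77526833e-05, -1.92865548e-03, -9.99998140e-01]]), 'ft_force': array([ 0.00661669, -0.50029342,  0.11981475]), 'wrist_torque': array([-0.03923972, -0.03519964, -0.06069691]), 'finger_force': 0.0, 'finger_gap': 85.80260006837536}
scene [[501.0029775567965, 0.0, 282.44883651140435], [0.0, 501.0029775567965, 207.74034736417707], [0.0, 0.0, 1.0]] [[0.873, -0.181, 0.453, -72.98], [-0.488, -0.361, 0.795, -1136.419], [0.02, -0.915, -0.404, 710.432], [0.0, 0.0, 0.0, 1.0]]
side [[476.5081598420957, 0.0, 281.7355332599716], [0.0, 476.5081598420957, 209.15729326227628], [0.0, 0.0, 1.0]] [[-0.986, -0.087, 0.14, 383.442], [-0.164, 0.402, -0.901, 1271.594], [0.022, -0.912, -0.411, 722.13], [0.0, 0.0, 0.0, 1.0]]
```

View pics/scene0.png

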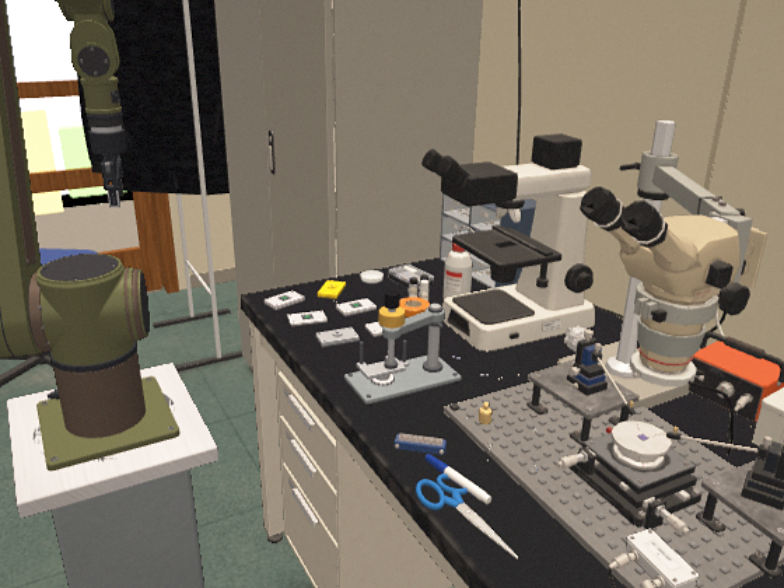

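View pics/side0.png

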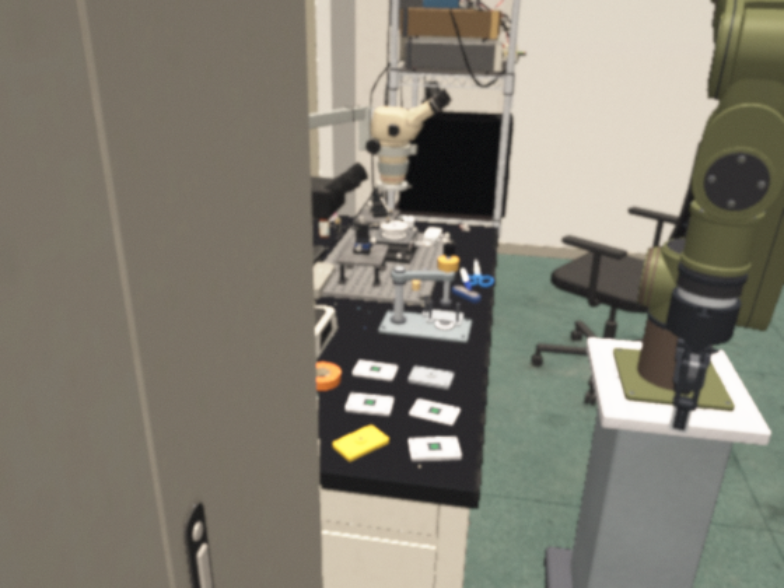

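Scene picture: the press is at about (405,365), with its column top at (436,310) and the weight at (392,315). The pressure plate is at (337,336) and the yellow look-alike at (332,289). The side picture shows four carriers with chips, at (375,370), (370,404), (435,411) and (435,448), and the plate at (430,377).

```bash
cat > h.py <<'E'
import numpy as np, cv2
from plant import *
def cast(f,px,z):
    d=f["extrinsics"][:3,:3]@np.linalg.inv(f["intrinsics"])@np.r_[np.array(px,float),1]
    o=f["extrinsics"][:3,3]; return o+d*(z-o[2])/d[2]
def proj(f,p):
    E=np.linalg.inv(f["extrinsics"]); c=f["intrinsics"]@(E@np.r_[p,1])[:3]; return c[:2]/c[2]
def show(f,name,box=None,s=1.4):
    im=f["pixels"][:,:,::-1]
    if box: x0,y0,x1,y1=box; im=im[y0:y1,x0:x1]
    cv2.imwrite("pics/"+name,cv2.resize(im,None,fx=s,fy=s,interpolation=cv2.INTER_CUBIC))
def world_rect(f,c,z):
    """minAreaRect of contour cast to height z: centre, sizes, angle of long side"""
    p=np.array([cast(f,q,z)[:2] for q in c.reshape(-1,2)],np.float32)
    (cx,cy),(w,h),a=cv2.minAreaRect(p)
    if w<h: w,h,a=h,w,a+90
    return np.array([cx,cy]),w,h,(a+90)%180-90
def st():
    s=state(); R=s["orientation"]
    print("t",round(s["time"],2),"tcp",s["ee_pos"].round(1),"xax deg",np.degrees(np.arctan2(R[1,0],R[0,0])).round(1),"F",s["ft_force"].round(1),"gap",round(s["finger_gap"],1),"ff",round(s["finger_force"],1),"j6",s["joint_positions"][5].round(2))
    return s
def tool(s,d):
    "world shift mm -> tool cm"
    return (s["orientation"].T@np.array(d,float)/10).round(2)
E
python3 - <<'E'
from h import *
f=grab_frame("side"); hsv=cv2.cvtColor(f["pixels"],cv2.COLOR_RGB2HSV)
m=((hsv[:,:,1]<60)&(hsv[:,:,2]>110)).astype(np.uint8)
m[:, :228]=0; m[:250]=0; m[:,345:]=0; m[345:]=0
cs,_=cv2.findContours(m,cv2.RETR_EXTERNAL,cv2.CHAIN_APPROX_NONE)
for c in cs:
    if cv2.contourArea(c)>80: print(cv2.boundingRect(c),cv2.contourArea(c),world_rect(f,c,8))
s=grab_frame("scene")
print("side col top",cast(f,(400/1.4,270/1.4),150),"scene col top",cast(s,(436/1.4,310/1.4),150))
for q in [(380,332),(393,312),(472,318),(468,338)]: print("side base",cast(f,np.array(q)/1.4,14))
for q in [(345,377),(438,358),(460,376),(365,398)]: print("scene base",cast(s,np.array(q)/1.4,14))
for q in [(449,248)]: print("knob side",cast(f,np.array(q)/1.4,194))
print("knob scene",cast(s,np.array((393,299))/1.4,194))
show(s,"s1.png",(220,170,350,300),5)
E
```

```text
(291, 311, 39, 19) 596.0 (array([454.18313599, 330.52178955]), 90.18682098388672, 67.96473693847656, 14.289568901062012)
(292, 284, 37, 20) 439.5 (array([466.73406982, 220.02606201]), 89.77957916259766, 65.18547821044922, -11.03765869140625)
(246, 280, 36, 17) 449.5 (array([591.47192383, 218.56468201]), 91.04740905761719, 69.48831176757812, 1.004514455795288)
(291, 261, 34, 17) 353.0 (array([487.66088867,  98.70977783]), 89.36857604980469, 69.24837493896484, -6.900489807128906)
(251, 256, 34, 16) 347.0 (array([604.93701172,  93.61138916]), 92.08000946044922, 70.9404296875, -2.7554168701171875)
side col top [ 587.19515095 -110.77581315  150.        ] scene col top [ 580.66494949 -144.75567127  150.        ]
side base [622.05228821 -60.51264121  14.        ]
side base [ 610.27498892 -169.86092313   14.        ]
side base [ 419.1888206  -176.79645203   14.        ]
side base [422.08913937 -72.50983378  14.        ]
scene base [422.47263327 -79.52131086  14.        ]
scene base [621.55813815 -98.44593665  14.        ]
scene base [ 621.46303561 -178.04463434   14.        ]
scene base [ 422.95420651 -163.23222555   14.        ]
knob side [ 482.91339886 -159.15438878  194.        ]
knob scene [ 485.31297752 -149.33087132  194.        ]
```

View pics/s1.png

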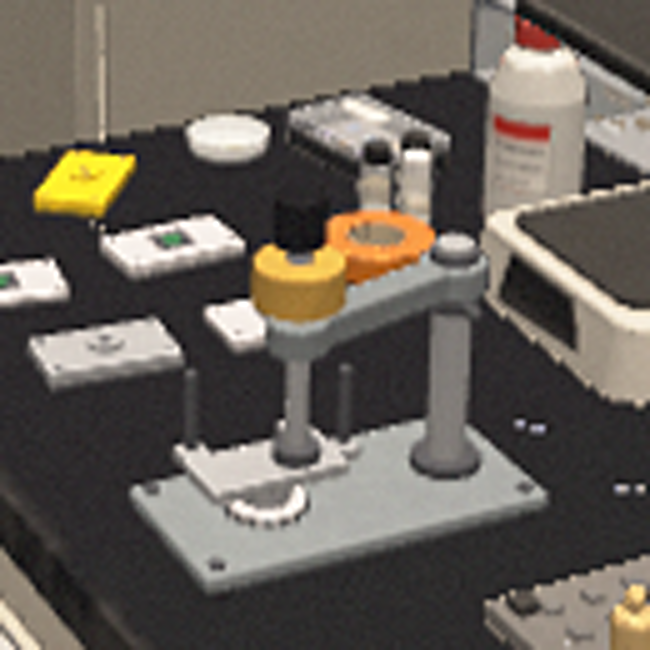

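The scene close-up shows the weight's foot over the platen, with the arm near its stop. The knob is at crop (302,215) and the column top at (456,245). I'll move over the carriers to look with the wrist camera.

Emit:
carry_out([
  {"jaw": -1, "translation": [0, 0, -1], "spin": -7.3},
  {"jaw": -1, "translation": [0, 0, -1], "spin": -7.3},
  {"jaw": -1, "translation": [-4.3, -3.6, -1.5], "spin": 0},
  {"jaw": -1, "translation": [-4.3, -3.6, -1.5], "spin": 0},
  {"jaw": -1, "translation": [-4.3, -3.6, -1.5], "spin": 0},
  {"jaw": -1, "translation": [-4.3, -3.6, -1.5], "spin": 0},
  {"jaw": -1, "translation": [-4.3, -3.6, -1.5], "spin": 0},
  {"jaw": -1, "translation": [-4.3, -3.6, -1.5], "spin": 0},
  {"jaw": -1, "translation": [-4.3, -3.6, -1.5], "spin": 0},
  {"jaw": -1, "translation": [-4.3, -3.6, -1.5], "spin": 0},
  {"jaw": -1, "translation": [0, 0, 0], "spin": 0},
  {"jaw": -1, "translation": [0, 0, 0], "spin": 0},
])

```text
time: 1.7
ee_pos: [476.0, 220.0, 370.8]
orientation: [[-1.0, 0.001, -0.001], [0.001, 1.0, 0.0], [0.001, 0.0, -1.0]]
ft_force: [-0.4, -0.1, -0.2]
finger_gap: 85.2
finger_force: 0.0
```

```bash
python3 - <<'E'
from h import *
s=st(); f=grab_frame("wrist"); show(f,"w1.png"); E=f["extrinsics"]
print(E.round(3).tolist(),f["intrinsics"][0,0]); print("cam in tool",s["orientation"].T@(E[:3,3]-s["ee_pos"]))
E
```

```text
t 1.7 tcp [476.  220.  370.8] xax deg 180.0 F [-0.4 -0.1 -0.2] gap 85.2 ff 0.0 j6 0.43
[[0.001, 0.953, 0.303, 397.569], [1.0, -0.001, -0.0, 219.583], [-0.0, 0.303, -0.953, 513.557], [0.0, 0.0, 0.0, 1.0]] 366.7330528869819
cam in tool [  78.58427385   -0.45268769 -142.60854942]
```

View pics/w1.png

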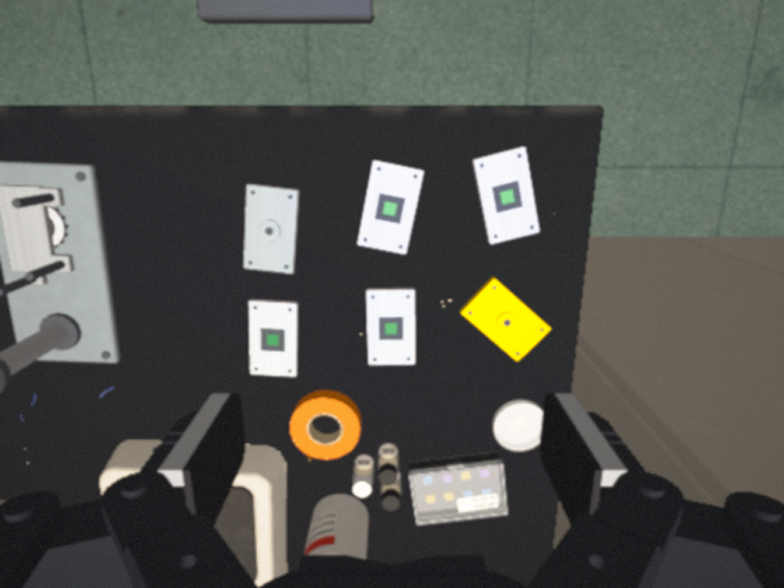

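Wrist picture: carriers are at (391,208), (507,196), (273,338) and (391,327). The plate is at (270,229) and the yellow look-alike at (507,320). There is no fifth carrier. Next I'll measure these, then look over the press.

```bash
cat >> h.py <<'E'
def plates(f,z=8,dbg=True):
    hsv=cv2.cvtColor(f["pixels"],cv2.COLOR_RGB2HSV)
    m=((hsv[:,:,1]<50)&(hsv[:,:,2]>110)).astype(np.uint8)
    m=cv2.morphologyEx(m,cv2.MORPH_OPEN,np.ones((3,3)))
    cs,_=cv2.findContours(m,cv2.RETR_EXTERNAL,cv2.CHAIN_APPROX_NONE); out=[]
    for c in cs:
        if cv2.contourArea(c)<500: continue
        p,w,h,a=world_rect(f,c,z)
        if 74<w<96 and 42<h<60:
            out.append((p,w,h,a)); 
            if dbg: print(p.round(1),"size",round(w,1),round(h,1),"ang",round(a,1),"px",c.reshape(-1,2).mean(0).round())
    return out
E
python3 - <<'E'
from h import *
f=grab_frame("wrist"); plates(f)
E
```

```text
[602.   92.8] size 86.6 52.8 ang -3.5 px [194. 241.]
[589.2 217.4] size 86.6 52.2 ang 0.8 px [278. 233.]
[485.6  98.6] size 85.5 51.4 ang -6.9 px [192. 163.]
[464.5 216.9] size 85.6 51.9 ang -11.5 px [278. 148.]
[453.3 330.7] size 86.3 52.4 ang 14.2 px [361. 140.]
```

Emit:
carry_out([
  {"jaw": -1, "translation": [0, -5.8, 0], "spin": 0},
  {"jaw": -1, "translation": [0, -5.8, 0], "spin": 0},
  {"jaw": -1, "translation": [0, -5.8, 0], "spin": 0},
  {"jaw": -1, "translation": [0, -5.8, 0], "spin": 0},
  {"jaw": -1, "translation": [0, -5.8, 0], "spin": 0},
  {"jaw": -1, "translation": [0, -5, 0], "spin": 0},
  {"jaw": -1, "translation": [0, 0, 0], "spin": 0},
  {"jaw": -1, "translation": [0, 0, 0], "spin": 0},
])

```text
time: 2.8
ee_pos: [476.0, -118.6, 371.2]
orientation: [[-1.0, -0.001, -0.0], [-0.001, 1.0, 0.001], [0.0, 0.001, -1.0]]
ft_force: [0.1, 0.2, 0.7]
finger_gap: 85.6
finger_force: 0.0
```

```bash
python3 - <<'E'
from h import *
s=st(); f=grab_frame("wrist"); show(f,"w2.png")
E
```

```text
t 2.8 tcp [ 476.  -118.6  371.2] xax deg -179.9 F [0.1 0.2 0.7] gap 85.6 ff 0.0 j6 -0.25
```

View pics/w2.png

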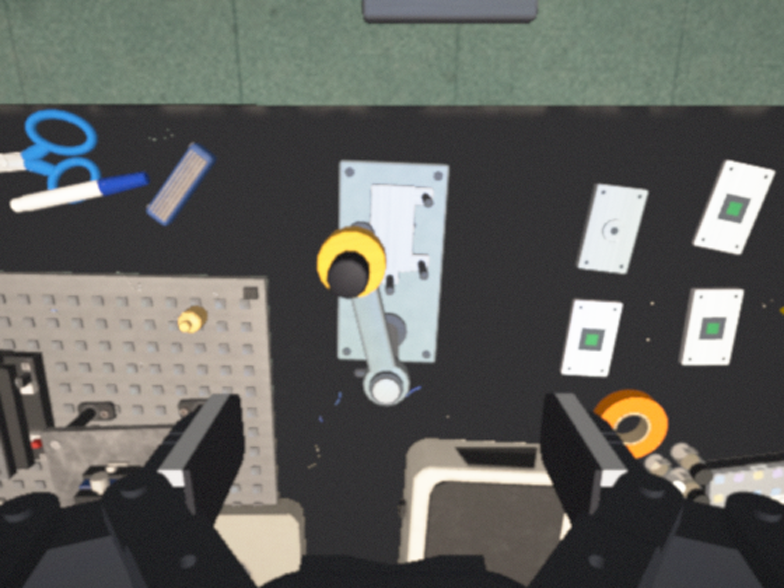

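The press is seen from above. The base corners are (340,161), (449,165), (436,362) and (338,360), the column top is (386,388), the knob is (350,272), and the pins sit to the right of and behind the platen.

```bash
python3 - <<'E'
from h import *
f=grab_frame("wrist")
c=np.array([cast(f,np.array(q)/1.4,14)[:2] for q in [(340,161),(449,165),(436,362),(338,360)]]); print(c.round(1))
hsv=cv2.cvtColor(f["pixels"],cv2.COLOR_RGB2HSV)
R=f["pixels"].astype(int)
m=(((R[:,:,2]-R[:,:,0])>8)&(hsv[:,:,2]>130)&(hsv[:,:,1]<60)).astype(np.uint8); m[:, :230]=0; m[:,335:]=0; m[:105]=0;m[266:]=0
cs,_=cv2.findContours(m,cv2.RETR_EXTERNAL,cv2.CHAIN_APPROX_NONE); allp=np.vstack([k for k in cs if cv2.contourArea(k)>60])
print("base rect",world_rect(f,cv2.convexHull(allp),14))
print("col",cast(f,np.array((386,389))/1.4,150),"knob top",cast(f,np.array((350,273))/1.4,208))
E
```

```text
[[ 420.5 -167.5]
 [ 424.   -64.7]
 [ 627.   -71.4]
 [ 624.8 -175.5]]
base rect (array([ 529.96740723, -121.31886292]), 216.64151000976562, 102.57791900634766, -2.2342605590820312)
col [ 587.87968825 -123.08982607  150.        ] knob top [ 478.22909238 -144.44566004  208.        ]
```

Emit:
carry_out([
  {"jaw": -1, "translation": [-0.4, -2.5, 0], "spin": -5},
  {"jaw": -1, "translation": [0, 0, 5], "spin": -6},
  {"jaw": -1, "translation": [0, 0, 5], "spin": 0},
  {"jaw": -1, "translation": [0, 0, 5], "spin": 0},
  {"jaw": -1, "translation": [0, 0, 4.2], "spin": 0},
  {"jaw": -1, "translation": [0, 0, 0], "spin": 0},
  {"jaw": 0.2, "translation": [0, 0, 0], "spin": 0},
  {"jaw": 0.9, "translation": [0, 0, 0], "spin": 0},
  {"jaw": 0.9, "translation": [0, 0, 0], "spin": 0},
  {"jaw": 0.9, "translation": [0, 0, 0], "spin": 0},
  {"jaw": 0.9, "translation": [0, 0, 0], "spin": 0},
  {"jaw": 0.9, "translation": [0, 0, 0], "spin": 0},
])

```text
time: 4.4
ee_pos: [481.4, -145.4, 181.0]
orientation: [[-0.982, -0.191, 0.003], [-0.191, 0.982, -0.001], [-0.003, -0.001, -1.0]]
ft_force: [-0.1, 0.4, 5.6]
finger_gap: 25.4
finger_force: 58.5
```

```bash
python3 - <<'E'
from h import *
st()
E
```

```text
t 4.4 tcp [ 481.4 -145.4  181. ] xax deg -169.0 F [-0.1  0.4  5.6] gap 25.4 ff 58.5 j6 -0.49
```

Emit:
carry_out([
  {"jaw": 0.9, "translation": [0, 0, -0.5], "spin": 0},
  {"jaw": 0.9, "translation": [-0.1, -1.53, 0], "spin": -8},
  {"jaw": 0.9, "translation": [-0.1, -1.53, 0], "spin": -8},
  {"jaw": 0.9, "translation": [-0.1, -1.53, 0], "spin": -8},
  {"jaw": 0.9, "translation": [-0.1, -1.53, 0], "spin": -8},
  {"jaw": 0.9, "translation": [0, 0, 0], "spin": 0},
])

```text
time: 5.15
ee_pos: [509.2, -199.2, 184.2]
orientation: [[-0.732, -0.681, 0.002], [-0.681, 0.732, 0.001], [-0.002, -0.0, -1.0]]
ft_force: [5.4, 1.3, -4.2]
finger_gap: 24.8
finger_force: 59.3
```

```bash
python3 - <<'E'
from h import *
s=st(); d=s["ee_pos"][:2]-[589.4,-122.3]; print(np.hypot(*d),np.degrees(np.arctan2(d[1],d[0]))%360)
E
```

```text
t 5.15 tcp [ 509.2 -199.2  184.2] xax deg -137.1 F [ 5.4  1.3 -4.2] gap 24.8 ff 59.3 j6 -1.12
111.14187384648508 223.7932992400684
```

Emit:
carry_out([
  {"jaw": 0.9, "translation": [-0.1, -1.53, 0], "spin": -8},
  {"jaw": 0.9, "translation": [-0.12, -1.53, 0], "spin": -8},
  {"jaw": 0.9, "translation": [-0.12, -1.53, 0], "spin": -8},
  {"jaw": 0.9, "translation": [-0.12, -1.53, 0], "spin": -8},
  {"jaw": 0.9, "translation": [-0.1, -1.53, 0], "spin": -8},
  {"jaw": 0.9, "translation": [-0.1, -1.4, 0], "spin": -7},
  {"jaw": 0.9, "translation": [0, 0, 0.4], "spin": 0},
  {"jaw": -0.3, "translation": [0, 0, 0], "spin": 0},
  {"jaw": -0.3, "translation": [0, 0, 0], "spin": 0},
  {"jaw": -0.3, "translation": [0, 0, 0], "spin": 0},
])

```text
time: 6.4
ee_pos: [587.8, -233.4, 180.3]
orientation: [[-0.0, -1.0, -0.001], [-1.0, 0.0, 0.0], [-0.0, 0.001, -1.0]]
ft_force: [-0.7, -0.4, 0.0]
finger_gap: 55.5
finger_force: 0.0
```

```bash
python3 - <<'E'
from h import *
s=st(); d=s["ee_pos"][:2]-[589.4,-122.3]; print(np.hypot(*d),np.degrees(np.arctan2(d[1],d[0]))%360)
E
```

```text
t 6.4 tcp [ 587.8 -233.4  180.3] xax deg -90.0 F [-0.7 -0.4  0. ] gap 55.5 ff 0.0 j6 -1.95
111.09667883967447 269.19369705778485
```

Emit:
carry_out([
  {"jaw": -0.3, "translation": [0, 0, -4], "spin": 0},
  {"jaw": -0.3, "translation": [0, 0, -4.5], "spin": 0},
  {"jaw": -1, "translation": [0, 0, -4.5], "spin": 10},
  {"jaw": -1, "translation": [0, 0, 0], "spin": 10},
  {"jaw": -1, "translation": [0, 0, 0], "spin": 10},
  {"jaw": -1, "translation": [0, 0, 0], "spin": 10},
  {"jaw": -1, "translation": [0, 0, 0], "spin": 10},
  {"jaw": -1, "translation": [0, 0, 0], "spin": 10},
  {"jaw": -1, "translation": [0, 0, 0], "spin": 10},
  {"jaw": -1, "translation": [0, 0, 0], "spin": 10},
  {"jaw": -1, "translation": [0, 0, 0], "spin": 10},
  {"jaw": -1, "translation": [0, 0, 0], "spin": 2.0},
  {"jaw": -1, "translation": [4, 3.7, 0], "spin": 0},
  {"jaw": -1, "translation": [4, 3.7, 0], "spin": 0},
  {"jaw": -1, "translation": [3.6, 3.7, 0], "spin": 0},
  {"jaw": -1, "translation": [0, 0, 0], "spin": 0},
  {"jaw": -1, "translation": [0, 0, 0], "spin": 0},
])

```text
time: 8.52
ee_pos: [477.1, -118.9, 310.8]
orientation: [[-0.999, 0.034, 0.001], [0.034, 0.999, -0.001], [-0.002, -0.001, -1.0]]
ft_force: [-0.6, 0.3, 0.9]
finger_gap: 85.3
finger_force: 0.0
```

```bash
python3 - <<'E'
from h import *
s=st(); f=grab_frame("wrist"); show(f,"w3.png",(160,40,400,280),2.5); np.save("w3.npy",f,allow_pickle=True)
f2=grab_frame("side"); show(f2,"side3.png",(250,160,360,260),5); np.save("side3.npy",f2,allow_pickle=True)
E
```

```text
t 8.53 tcp [ 477.1 -118.9  310.8] xax deg 178.1 F [-0.6  0.3  0.9] gap 85.3 ff 0.0 j6 -0.21
```

View pics/w3.png

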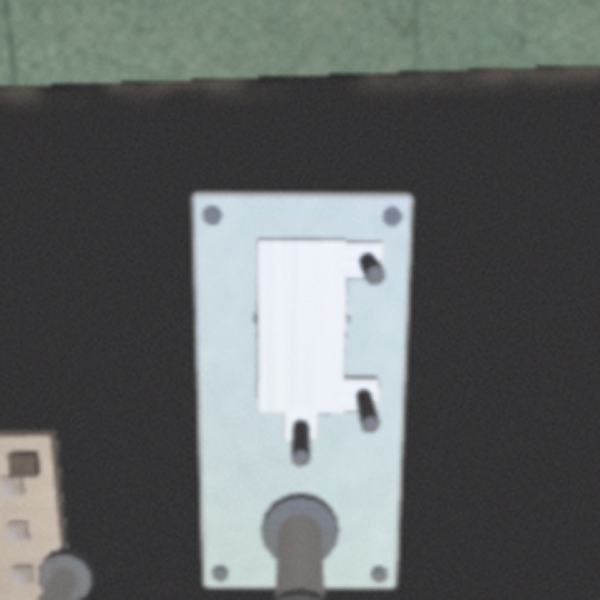

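View pics/side3.png

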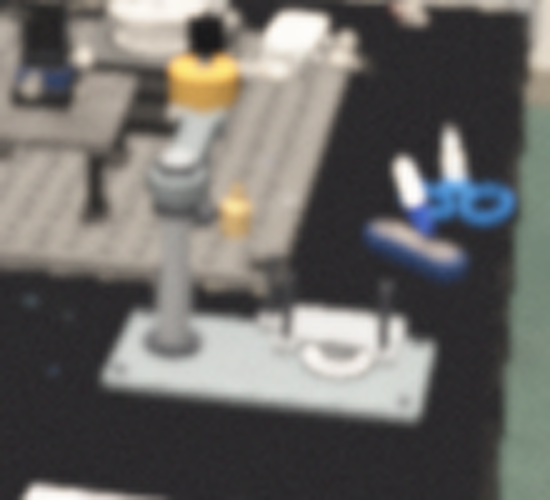

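The wrist crop shows the clear platen with pin tops at (374,271), (370,424) and (300,458). The platen's left edge runs x=257 to 346 and the base corners are (192,193), (413,193), (398,588) and (203,588). The side crop shows the arm swung well away.

```bash
python3 - <<'E'
from h import *
from scipy.optimize import least_squares
f=np.load("w3.npy",allow_pickle=True).item()
P=lambda q: np.array(q)/2.5+[160,40]
base=[((192.5,193.5),(-58,-52)),((413,193.5),(-58,52)),((398,588),(147,52)),((203,588),(147,-52))]
top=[((373,270),(-31,29)),((370,424),(31,29)),((300,458),(46,0))]
plat=[((257,239),-20),((345,239),20)]
def W(x,p,z):
    c,s=np.cos(x[2]),np.sin(x[2]); return np.array([x[0]+c*p[0]-s*p[1],x[1]+s*p[0]+c*p[1],z])
def r(x):
    o=[]
    for q,p in base: o+=list(proj(f,W(x,p,14))-P(q))
    for q,p in top: o+=list(proj(f,W(x,p,x[3]+46))-P(q))
    for q,p in plat: o+=[(proj(f,W(x,(-40,p),x[3]))-P(q))[0]]
    return o
s=least_squares(r,[479,-118,-.035,40],x_scale=[1,1,.01,1]); print(s.x,np.degrees(s.x[2]),np.array(s.fun).round(1))
E
```

```text
[ 4.79216517e+02 -1.19151980e+02 -3.61606146e-02  4.29740724e+01] -2.0718506000339185 [-1.4 -0.8  0.1 -0.6 -0.   0.8 -0.2  0.6  0.6  1.1  0.2 -0.4  0.3 -0.5
 -0.5  0.6]
```

```bash
python3 - <<'E'
from h import *
a=grab_frame("scene"); b=grab_frame("side")
def tri(p,q):
    o1=a["extrinsics"][:3,3];o2=b["extrinsics"][:3,3]; d1=cast(a,p,0)-o1; d2=cast(b,q,0)-o2
    t=np.linalg.lstsq(np.c_[d1,-d2],o2-o1,rcond=None)[0]; return ((o1+d1*t[0])+(o2+d2*t[1]))/2, np.linalg.norm((o1+d1*t[0])-(o2+d2*t[1]))
print(tri(np.array((428,158))/1.4,np.array((362,172))/1.4))
for z in (0,200,300): print(cast(a,np.array((430,160))/1.4,z))
print(cast(a,np.array((447,303))/1.4,20),cast(a,np.array((455,248))/1.4,140))
E
```

```text
(array([648.77673462,  10.56620035, 398.64014325]), np.float64(3.835637659748398))
[1548.87546701 1428.03241711    0.        ]
[1092.29277534  706.09125602  200.        ]
[864.0014295  345.12067548 300.        ]
[776.04541628 106.16891798  20.        ] [814.0659186  141.04739342 140.        ]
```

Emit:
carry_out([
  {"jaw": -1, "translation": [-1.97, 3.6, 3], "spin": 0},
  {"jaw": -1, "translation": [-1.97, 3.6, 3], "spin": 0},
  {"jaw": -1, "translation": [-1.97, 3.6, 3], "spin": 0},
  {"jaw": -1, "translation": [-1.97, 3.6, 3], "spin": 0},
  {"jaw": -1, "translation": [-1.97, 3.6, 3], "spin": 0},
  {"jaw": -1, "translation": [-1.97, 3.6, 3], "spin": 0},
  {"jaw": -1, "translation": [0, 0, 0], "spin": 1.6},
  {"jaw": -1, "translation": [0, 0, 0], "spin": 0},
])

```text
time: 9.72
ee_pos: [602.5, 92.5, 129.9]
orientation: [[-0.998, 0.063, -0.001], [0.063, 0.998, -0.001], [0.001, -0.001, -1.0]]
ft_force: [-0.1, 0.5, 0.3]
finger_gap: 85.6
finger_force: 0.0
```

```bash
cat >> h.py <<'E'
def chips(f,s,z=8):
    """green chips: world centre, long-axis heading from the plate's contour, shift to it in tool cm"""
    hsv=cv2.cvtColor(f["pixels"],cv2.COLOR_RGB2HSV)
    m=((hsv[:,:,0]>40)&(hsv[:,:,0]<85)&(hsv[:,:,1]>110)&(hsv[:,:,2]>60)).astype(np.uint8)
    cs,_=cv2.findContours(m,cv2.RETR_EXTERNAL,cv2.CHAIN_APPROX_NONE)
    for c in cs:
        if cv2.contourArea(c)<20: continue
        M=cv2.moments(c); q=(M["m10"]/M["m00"],M["m01"]/M["m00"]); p=cast(f,q,z)
        d=p-s["ee_pos"]; d[2]=0
        print("chip px",np.round(q,1),"world",p.round(1),"tool shift cm",tool(s,d))
E
python3 - <<'E'
from h import *
s=st(); f=grab_frame("wrist"); chips(f,s,8); plates(f,8); show(f,"w4.png")
E
```

```text
t 9.72 tcp [602.5  92.5 129.9] xax deg 176.4 F [-0.1  0.5  0.3] gap 85.6 ff 0.0 j6 0.22
chip px [450.8 179.8] world [590.  218.5   8. ] tool shift cm [ 2.04e+00  1.25e+01 -1.00e-02]
[602.6  92.7] size 84.6 50.4 ang -3.7 px [281. 203.]
[589.6 217.6] size 84.8 51.3 ang 0.8 px [450. 176.]
```

View pics/w4.png

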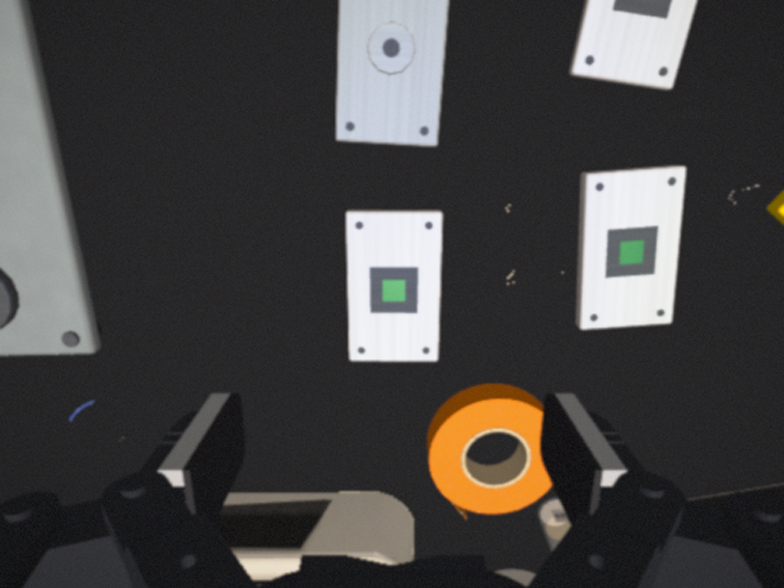

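The plate lies centred under the tool at about (393,286), and the tape roll is clear of the fingers. I'll go down and grip.

Emit:
carry_out([
  {"jaw": -1, "translation": [0, 0, 5], "spin": 0},
  {"jaw": -1, "translation": [0, 0, 5], "spin": 0},
  {"jaw": -1, "translation": [0, 0, 2], "spin": 0},
  {"jaw": -1, "translation": [0, 0, 1], "spin": 0},
  {"jaw": -1, "translation": [0, 0, 0], "spin": 0},
  {"jaw": 0.5, "translation": [0, 0, 0], "spin": 0},
  {"jaw": 0.5, "translation": [0, 0, 0], "spin": 0},
  {"jaw": 0.5, "translation": [0, 0, 0], "spin": 0},
  {"jaw": 0.5, "translation": [0, 0, 0], "spin": 0},
  {"jaw": 0.5, "translation": [0, 0, 0], "spin": 0},
])

```text
time: 11.02
ee_pos: [603.5, 93.1, 2.2]
orientation: [[-0.998, 0.063, 0.003], [0.063, 0.998, 0.0], [-0.003, 0.0, -1.0]]
ft_force: [-1.2, -0.7, 6.3]
finger_gap: 47.7
finger_force: 60.4
```

Emit:
carry_out([
  {"jaw": 0.5, "translation": [0, 0, -1], "spin": 0},
  {"jaw": 0.5, "translation": [0, 0, -4], "spin": 0},
  {"jaw": 0.5, "translation": [0, 0, -4], "spin": -1.5},
  {"jaw": 0.5, "translation": [0, 0, -4], "spin": 0},
  {"jaw": 0.5, "translation": [2, -3.7, 0], "spin": 0},
  {"jaw": 0.5, "translation": [2, -3.7, 0], "spin": 0},
  {"jaw": 0.5, "translation": [2, -3.7, 0], "spin": 0},
  {"jaw": 0.5, "translation": [2, -3.7, 0], "spin": 0},
  {"jaw": 0.5, "translation": [2, -3.7, 0], "spin": 0},
  {"jaw": 0.5, "translation": [2, -3.6, 0], "spin": 0},
  {"jaw": 0.5, "translation": [0, 0, 0], "spin": 0},
  {"jaw": 0.5, "translation": [0, 0, 0], "spin": 0},
])

```text
time: 12.52
ee_pos: [474.8, -123.3, 130.8]
orientation: [[-0.999, 0.037, 0.001], [0.037, 0.999, 0.0], [-0.001, 0.0, -1.0]]
ft_force: [-0.5, -0.0, -0.6]
finger_gap: 47.4
finger_force: 62.0
```

```bash
cat >> h.py <<'E'
O=np.array([479.2,-119.2]); TH=np.radians(-2.07)
def press(s):
    "TCP in the press frame (mm)"
    c,q=np.cos(TH),np.sin(TH); d=s["ee_pos"][:2]-O
    print("TCP in press",np.round([c*d[0]+q*d[1],-q*d[0]+c*d[1],s["ee_pos"][2]],1))
E
python3 - <<'E'
from h import *
s=st(); press(s); f=grab_frame("wrist"); show(f,"w5.png")
E
```

```text
t 12.53 tcp [ 474.8 -123.3  130.8] xax deg 177.9 F [-0.5 -0.  -0.6] gap 47.4 ff 62.0 j6 -0.22
TCP in press [ -4.2  -4.3 130.8]
```

View pics/w5.png

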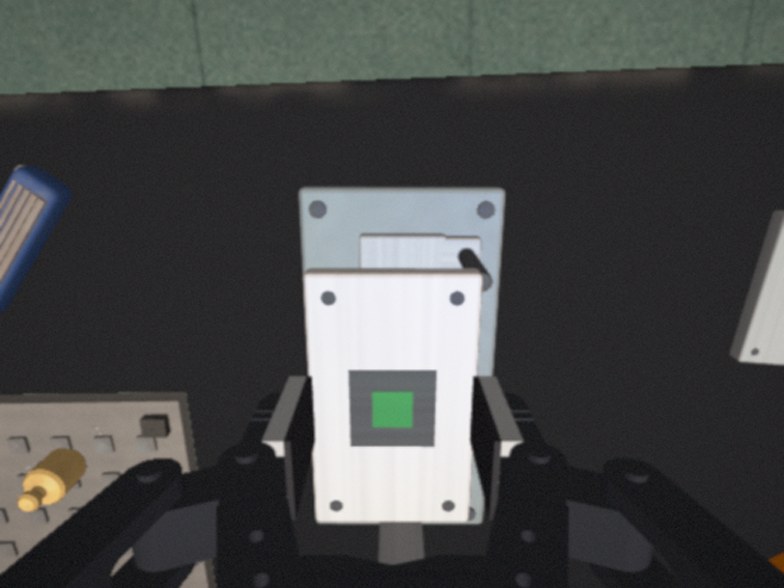

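The plate is held square in the pads, with its chip at (392,408). I'll lower it.

Emit:
carry_out([
  {"jaw": 0.5, "translation": [0, 0, 3.5], "spin": 0},
  {"jaw": 0.5, "translation": [0, 0, 3.0], "spin": 0},
  {"jaw": 0.5, "translation": [0, 0, 0.8], "spin": 0},
  {"jaw": 0.5, "translation": [0, 0, 0.3], "spin": 0},
  {"jaw": 0.5, "translation": [0, 0, 0.3], "spin": 0},
  {"jaw": 0.5, "translation": [0, 0, 0.2], "spin": 0},
  {"jaw": 0.5, "translation": [0, 0, 0], "spin": 0},
])

```text
time: 13.45
ee_pos: [474.7, -123.5, 49.7]
orientation: [[-0.999, 0.037, 0.001], [0.037, 0.999, -0.0], [-0.001, -0.0, -1.0]]
ft_force: [-0.2, -1.0, -1.3]
finger_gap: 46.9
finger_force: 62.0
```

Emit:
carry_out([
  {"jaw": 0.5, "translation": [0, 0, 0.15], "spin": 0},
  {"jaw": 0.5, "translation": [0, 0, 0.15], "spin": 0},
  {"jaw": 0.5, "translation": [0, 0, 0], "spin": 0},
])

```text
time: 13.82
ee_pos: [474.2, -123.4, 46.2]
orientation: [[-0.999, 0.037, -0.0], [0.037, 0.999, 0.0], [0.0, 0.0, -1.0]]
ft_force: [-0.8, -0.0, -0.9]
finger_gap: 47.3
finger_force: 62.0
```

Emit:
carry_out([
  {"jaw": 0.5, "translation": [0, 0, 0.15], "spin": 0},
  {"jaw": 0.5, "translation": [0, 0, 0.15], "spin": 0},
  {"jaw": 0.5, "translation": [0, 0, 0], "spin": 0},
])

```text
time: 14.2
ee_pos: [474.5, -123.5, 45.2]
orientation: [[-0.999, 0.037, 0.001], [0.037, 0.999, -0.0], [-0.001, -0.0, -1.0]]
ft_force: [-4.5, 0.8, 16.1]
finger_gap: 47.3
finger_force: 64.5
```

Emit:
carry_out([
  {"jaw": 0.5, "translation": [0, 0, -0.15], "spin": 0},
  {"jaw": 0.5, "translation": [0, 0.2, 0], "spin": 0},
  {"jaw": 0.5, "translation": [0, 0.2, 0], "spin": 0},
  {"jaw": 0.5, "translation": [0, 0.15, 0], "spin": 0},
  {"jaw": 0.5, "translation": [0, 0, 0], "spin": 0},
])

```text
time: 14.82
ee_pos: [475.6, -118.8, 45.4]
orientation: [[-0.999, 0.037, 0.002], [0.037, 0.999, -0.002], [-0.002, -0.002, -1.0]]
ft_force: [-0.5, -4.4, 5.4]
finger_gap: 47.1
finger_force: 62.9
```

```bash
python3 -c "
from h import *
press(st())"
```

```text
t 14.82 tcp [ 475.6 -118.8   45.4] xax deg 177.9 F [-0.5 -4.4  5.4] gap 47.1 ff 62.9 j6 -0.21
TCP in press [-3.6  0.2 45.4]
```

Emit:
carry_out([
  {"jaw": 0.5, "translation": [0, 0.15, 0], "spin": 0},
  {"jaw": 0.5, "translation": [-0.2, 0, 0], "spin": 0},
  {"jaw": 0.5, "translation": [-0.2, 0, 0], "spin": 0},
  {"jaw": 0.5, "translation": [-0.15, 0, 0], "spin": 0},
  {"jaw": 0.5, "translation": [0, 0, 0], "spin": 0},
])

```text
time: 15.45
ee_pos: [475.8, -118.4, 45.3]
orientation: [[-0.999, 0.038, -0.008], [0.038, 0.999, -0.005], [0.007, -0.005, -1.0]]
ft_force: [-10.5, -6.7, 17.1]
finger_gap: 46.5
finger_force: 64.5
```

```bash
python3 -c "
from h import *
press(st())"
```

```text
t 15.45 tcp [ 475.8 -118.4   45.3] xax deg 177.8 F [-10.5  -6.7  17.1] gap 46.5 ff 64.5 j6 -0.2
TCP in press [-3.5  0.6 45.3]
```

```bash
python3 -c "
from h import *
f=grab_frame('wrist'); show(f,'w6.png',(180,180,380,420),2.5)"
```

```text
(no output)
```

View pics/w6.png

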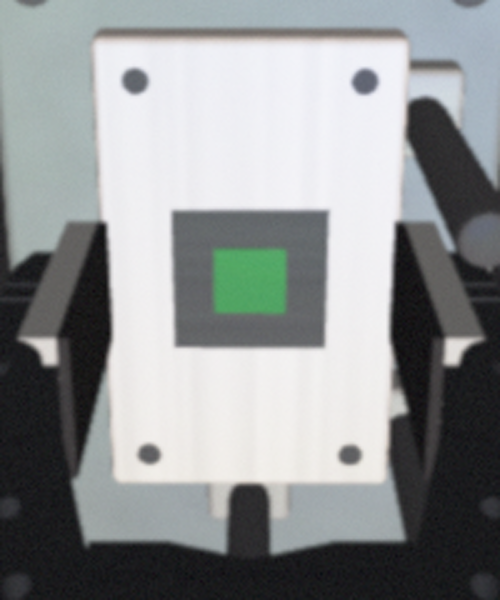

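The plate is against side pin 1 at its right edge, and the end pin (249,490) is right behind the far edge. I'll measure its position relative to the pins.

```bash
cat >> h.py <<'E'
def pf(p):
    c,q=np.cos(TH),np.sin(TH); d=np.array(p[:2])-O; return np.round([c*d[0]+q*d[1],-q*d[0]+c*d[1]],1)
E
python3 - <<'E'
from h import *
f=grab_frame('wrist'); P=lambda q: np.array(q)/2.5+180
print("pin1 top",pf(cast(f,P((488,241)),89)))
for z in (49,51,53): print(z,"near edge",pf(cast(f,P((252,37)),z)),"far",pf(cast(f,P((250,483)),z)),"L",pf(cast(f,P((104,260)),z)),"R",pf(cast(f,P((398,260)),z)),"chip",pf(cast(f,P((250,281)),z)))
E
```

```text
pin1 top [-30.4  28.9]
49 near edge [-45.4   0.6] far [39.3  0.1] L [ -6.5 -24.6] R [-6.5 25.2] chip [-2.5  0.2]
51 near edge [-45.9   0.6] far [37.6  0.1] L [ -7.5 -24.2] R [-7.5 24.9] chip [-3.6  0.2]
53 near edge [-46.4   0.6] far [35.8  0.1] L [ -8.6 -23.8] R [-8.6 24.5] chip [-4.7  0.2]
```

Emit:
carry_out([
  {"jaw": 0.5, "translation": [0, 0, -0.1], "spin": 0},
  {"jaw": 0.5, "translation": [0, 0, -0.1], "spin": 0},
  {"jaw": 0.5, "translation": [0, 0, 0], "spin": 0},
])

```text
time: 15.92
ee_pos: [476.1, -118.4, 45.6]
orientation: [[-0.999, 0.038, -0.008], [0.038, 0.999, -0.005], [0.008, -0.005, -1.0]]
ft_force: [-6.3, -7.7, 1.0]
finger_gap: 47.2
finger_force: 62.4
```

```bash
python3 -c "
from h import *
press(st())"
```

```text
t 15.93 tcp [ 476.1 -118.4   45.6] xax deg 177.8 F [-6.3 -7.7  1. ] gap 47.2 ff 62.4 j6 -0.2
TCP in press [-3.2  0.7 45.6]
```

Emit:
carry_out([
  {"jaw": 0.5, "translation": [0, -0.1, 0], "spin": 0},
  {"jaw": 0.5, "translation": [-0.15, 0, 0], "spin": 0},
  {"jaw": 0.5, "translation": [-0.15, 0, 0], "spin": 0},
  {"jaw": 0.5, "translation": [0, 0, 0], "spin": 0},
])

```text
time: 16.42
ee_pos: [480.3, -118.7, 45.6]
orientation: [[-0.999, 0.037, -0.006], [0.037, 0.999, -0.003], [0.006, -0.003, -1.0]]
ft_force: [-4.0, -3.8, -1.0]
finger_gap: 47.1
finger_force: 62.2
```

```bash
python3 -c "
from h import *
press(st())"
```

```text
t 16.43 tcp [ 480.3 -118.7   45.6] xax deg 177.9 F [-4.  -3.8 -1. ] gap 47.1 ff 62.2 j6 -0.2
TCP in press [ 1.1  0.6 45.6]
```

Emit:
carry_out([
  {"jaw": 0.5, "translation": [-0.1, 0, 0], "spin": 0},
  {"jaw": 0.5, "translation": [0, 0, 0], "spin": 0},
])

```text
time: 16.68
ee_pos: [480.3, -118.6, 45.5]
orientation: [[-0.999, 0.038, -0.007], [0.038, 0.999, -0.002], [0.007, -0.003, -1.0]]
ft_force: [-5.3, -6.0, 0.9]
finger_gap: 47.3
finger_force: 62.4
```

```bash
cat >> h.py <<'E'
def chip_pf(z):
    f=grab_frame("wrist"); hsv=cv2.cvtColor(f["pixels"],cv2.COLOR_RGB2HSV)
    m=((hsv[:,:,0]>35)&(hsv[:,:,0]<90)&(hsv[:,:,1]>70)&(hsv[:,:,2]>60)).astype(np.uint8); m[:150]=0
    c=max(cv2.findContours(m,cv2.RETR_EXTERNAL,cv2.CHAIN_APPROX_NONE)[0],key=cv2.contourArea)
    M=cv2.moments(c); q=np.array((M["m10"]/M["m00"],M["m01"]/M["m00"])); print("chip px",q.round(1),"area",M["m00"],"press xy",pf(cast(f,q,z))); return f
E
python3 -c "
from h import *
press(st()); chip_pf(50)"
```

```text
t 16.68 tcp [ 480.3 -118.6   45.5] xax deg 177.8 F [-5.3 -6.   0.9] gap 47.3 ff 62.4 j6 -0.2
TCP in press [ 1.1  0.6 45.5]
chip px [279.9 291.5] area 703.5 press xy [1.3 0.1]
```

Emit:
carry_out([
  {"jaw": 0.0, "translation": [0, 0, 0], "spin": 0},
  {"jaw": -0.6, "translation": [0, 0, 0], "spin": 0},
  {"jaw": -0.6, "translation": [0, 0, 0], "spin": 0},
  {"jaw": -0.6, "translation": [0, 0, -1], "spin": 0},
  {"jaw": -0.6, "translation": [0, 0, -4], "spin": 0},
  {"jaw": -0.6, "translation": [0, 0, -4], "spin": 0},
  {"jaw": -0.6, "translation": [0, 0, 0], "spin": 0},
  {"jaw": -0.6, "translation": [0, 0, 0], "spin": 0},
])

```text
time: 17.73
ee_pos: [484.1, -117.6, 137.0]
orientation: [[-0.999, 0.036, 0.001], [0.036, 0.999, 0.0], [-0.001, 0.0, -1.0]]
ft_force: [-0.4, 1.2, -0.9]
finger_gap: 68.1
finger_force: 0.0
```

```bash
cat >> h.py <<'E'
def top_plate(z,name=None,P0=None):
    "edges of the topmost white plate on the platen, from near: sub-pixel box in the press frame"
    f=chip_pf(z); hsv=cv2.cvtColor(f["pixels"],cv2.COLOR_RGB2HSV)
    m=((hsv[:,:,1]<22)&(hsv[:,:,2]>195)).astype(np.uint8); m=cv2.morphologyEx(m,cv2.MORPH_OPEN,np.ones((5,5)))
    for c in cv2.findContours(m,cv2.RETR_EXTERNAL,cv2.CHAIN_APPROX_NONE)[0]:
        if cv2.contourArea(c)<4000: continue
        p,w,h,a=world_rect(f,c,z); print("plate c",pf(p),"size",round(w,1),round(h,1),"ang to press",round(a+2.07,2))
    if name: show(f,name)
E
python3 -c "
from h import *
press(st()); top_plate(50,'w7.png')"
```

```text
t 17.73 tcp [ 484.1 -117.6  137. ] xax deg 177.9 F [-0.4  1.2 -0.9] gap 68.1 ff 0.0 j6 -0.2
TCP in press [  4.9   1.8 137. ]
chip px [278.  215.5] area 304.5 press xy [ 0.9 -0. ]
plate c [27.8 -0. ] size 173.2 87.0 ang to press -0.32
```

View pics/w7.png

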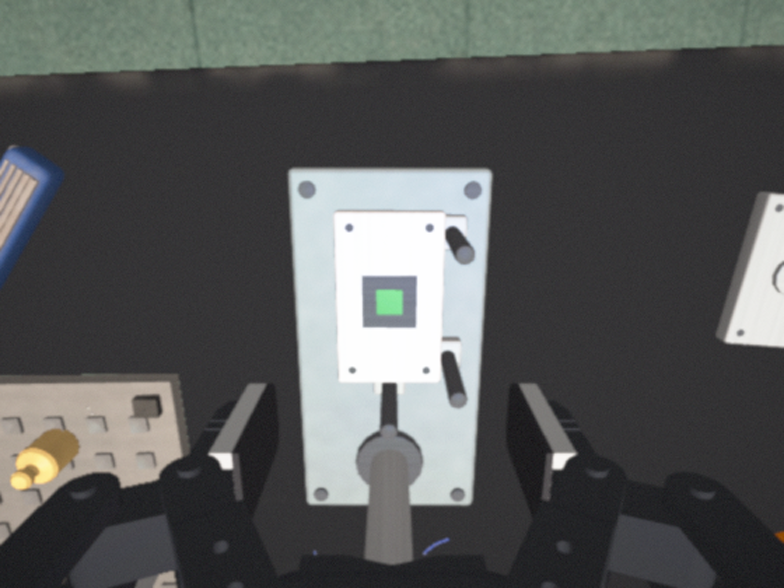

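The plate lies against all three pins; its chip is at (389,302).

Emit:
carry_out([
  {"jaw": -1, "translation": [-1.56, 5.65, 0], "spin": 0},
  {"jaw": -1, "translation": [-1.56, 5.65, 0], "spin": 0},
  {"jaw": -1, "translation": [-1.56, 5.65, 0], "spin": 0},
  {"jaw": -1, "translation": [-1.56, 5.65, 0], "spin": 0},
  {"jaw": -1, "translation": [-1.56, 5.65, 0], "spin": 0},
  {"jaw": -1, "translation": [-1.56, 5.65, 0], "spin": 0},
  {"jaw": -1, "translation": [0, 0, 0], "spin": -2.9},
  {"jaw": -1, "translation": [0, 0, 0], "spin": 0},
  {"jaw": -1, "translation": [0, 0, 0], "spin": 0},
])

```text
time: 18.9
ee_pos: [589.2, 216.8, 135.8]
orientation: [[-1.0, -0.013, -0.002], [-0.013, 1.0, -0.001], [0.002, -0.001, -1.0]]
ft_force: [-0.8, -0.2, 0.5]
finger_gap: 85.5
finger_force: 0.0
```

```bash
cat >> h.py <<'E'
def aim():
    s=st(); f=grab_frame("wrist")
    for p,w,h,a in plates(f,8,False):
        d=np.r_[p,0]-s["ee_pos"]; d[2]=0
        if np.hypot(*d[:2])<40:
            yaw=np.degrees(np.arctan2(s["orientation"][1,0],s["orientation"][0,0]))%360
            print("plate",p.round(1),"size",round(w,1),round(h,1),"ang",round(a,1),"tool shift cm",tool(s,d),"spin",round(yaw-(180+a),1))
    return s,f
E
python3 -c "
from h import *
aim()"
```

```text
t 18.9 tcp [589.2 216.8 135.8] xax deg -179.3 F [-0.8 -0.2  0.5] gap 85.5 ff 0.0 j6 0.34
plate [589.5 217.9] size 83.8 50.6 ang 0.7 tool shift cm [-0.03  0.11 -0.  ] spin -0.0
```

Emit:
carry_out([
  {"jaw": -1, "translation": [-0.03, 0.1, 5], "spin": 0},
  {"jaw": -1, "translation": [0, 0, 5], "spin": 0},
  {"jaw": -1, "translation": [0, 0, 2.3], "spin": 0},
  {"jaw": -1, "translation": [0, 0, 1], "spin": 0},
  {"jaw": -1, "translation": [0, 0, 0], "spin": 0},
  {"jaw": 0.5, "translation": [0, 0, 0], "spin": 0},
  {"jaw": 0.5, "translation": [0, 0, 0], "spin": 0},
  {"jaw": 0.5, "translation": [0, 0, 0], "spin": 0},
  {"jaw": 0.5, "translation": [0, 0, 0], "spin": 0},
  {"jaw": 0.5, "translation": [0, 0, 0], "spin": 0},
])

```text
time: 20.2
ee_pos: [591.4, 218.9, 6.1]
orientation: [[-1.0, -0.014, 0.003], [-0.014, 1.0, 0.001], [-0.003, 0.001, -1.0]]
ft_force: [-1.4, -1.6, 6.9]
finger_gap: 44.4
finger_force: 59.9
```

Emit:
carry_out([
  {"jaw": 0.5, "translation": [0, 0, -1], "spin": 0},
  {"jaw": 0.5, "translation": [0, 0, -4], "spin": 0},
  {"jaw": 0.5, "translation": [0, 0, -4], "spin": 2.8},
  {"jaw": 0.5, "translation": [0, 0, -3.7], "spin": 0},
  {"jaw": 0.5, "translation": [1.45, -4.9, 0], "spin": 0},
  {"jaw": 0.5, "translation": [1.45, -4.9, 0], "spin": 0},
  {"jaw": 0.5, "translation": [1.45, -4.9, 0], "spin": 0},
  {"jaw": 0.5, "translation": [1.45, -4.9, 0], "spin": 0},
  {"jaw": 0.5, "translation": [1.45, -4.9, 0], "spin": 0},
  {"jaw": 0.5, "translation": [1.45, -4.9, 0], "spin": 0},
  {"jaw": 0.5, "translation": [1.45, -4.9, 0], "spin": 0},
  {"jaw": 0.5, "translation": [0, 0, 0], "spin": 0},
  {"jaw": 0.5, "translation": [0, 0, 0], "spin": 0},
])

```text
time: 21.82
ee_pos: [477.3, -120.4, 131.3]
orientation: [[-0.999, 0.035, 0.001], [0.035, 0.999, 0.001], [-0.001, 0.001, -1.0]]
ft_force: [0.0, -0.3, 0.3]
finger_gap: 21.2
finger_force: 0.0
```

```bash
python3 -c "
from h import *
s=st(); press(s); chip_pf(s['ee_pos'][2]+6)"
```

```text
t 21.82 tcp [ 477.3 -120.4  131.3] xax deg 178.0 F [ 0.  -0.3  0.3] gap 21.2 ff 0.0 j6 -0.21
TCP in press [ -1.8  -1.3 131.3]
chip px [282.  227.8] area 295.5 press xy [-31.  -1.]
```

The grip was too high and the fingers came away empty. I'll find where the carrier is now.

```bash
python3 - <<'E'
from h import *
f=grab_frame("side"); show(f,"side8.png",(220,150,400,360),2.8)
E
```

```text
(no output)
```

View pics/side8.png

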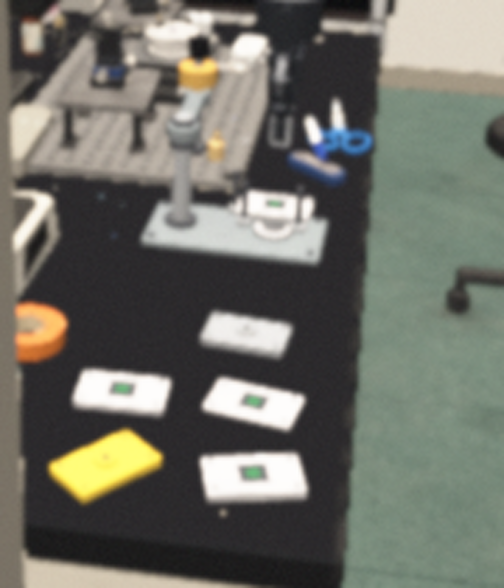

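The carrier still lies flat on the bench at (122,389), and the first carrier is in place on the platen. Going back for it.

Emit:
carry_out([
  {"jaw": -1, "translation": [-1.67, 5.7, 0], "spin": 0},
  {"jaw": -1, "translation": [-1.67, 5.7, 0], "spin": 0},
  {"jaw": -1, "translation": [-1.67, 5.7, 0], "spin": 0},
  {"jaw": -1, "translation": [-1.67, 5.7, 0], "spin": 0},
  {"jaw": -1, "translation": [-1.67, 5.7, 0], "spin": 0},
  {"jaw": -1, "translation": [-1.67, 5.7, 0], "spin": 0},
  {"jaw": -1, "translation": [0, 0, 0], "spin": -2.8},
  {"jaw": -1, "translation": [0, 0, 0], "spin": 0},
  {"jaw": -1, "translation": [0, 0, 0], "spin": 0},
])

```text
time: 23.05
ee_pos: [588.4, 218.0, 130.7]
orientation: [[-1.0, -0.014, -0.001], [-0.014, 1.0, -0.0], [0.001, -0.0, -1.0]]
ft_force: [0.9, -0.4, -0.7]
finger_gap: 85.2
finger_force: 0.0
```

```bash
python3 -c "
from h import *
aim()"
```

```text
t 23.05 tcp [588.4 218.  130.7] xax deg -179.2 F [ 0.9 -0.4 -0.7] gap 85.2 ff 0.0 j6 0.34
plate [589.3 224.9] size 85.1 50.6 ang 1.0 tool shift cm [-0.1   0.69 -0.  ] spin -0.2
```

Emit:
carry_out([
  {"jaw": -1, "translation": [-0.1, 0.7, 5], "spin": 0},
  {"jaw": -1, "translation": [0, 0, 5], "spin": 0},
  {"jaw": -1, "translation": [0, 0, 2.2], "spin": 0},
  {"jaw": -1, "translation": [0, 0, 1], "spin": 0},
  {"jaw": -1, "translation": [0, 0, 0], "spin": 0},
  {"jaw": 0.5, "translation": [0, 0, 0], "spin": 0},
  {"jaw": 0.5, "translation": [0, 0, 0], "spin": 0},
  {"jaw": 0.5, "translation": [0, 0, 0], "spin": 0},
  {"jaw": 0.5, "translation": [0, 0, 0], "spin": 0},
  {"jaw": 0.5, "translation": [0, 0, 0], "spin": 0},
])

```text
time: 24.35
ee_pos: [591.2, 225.1, 0.7]
orientation: [[-1.0, -0.014, 0.003], [-0.014, 1.0, 0.001], [-0.003, 0.001, -1.0]]
ft_force: [-1.4, 0.4, 6.0]
finger_gap: 47.9
finger_force: 62.1
```

Emit:
carry_out([
  {"jaw": 0.5, "translation": [0, 0, -1], "spin": 0},
  {"jaw": 0.5, "translation": [0, 0, -4], "spin": 0},
  {"jaw": 0.5, "translation": [0, 0, -4], "spin": 2.8},
  {"jaw": 0.5, "translation": [0, 0, -4.2], "spin": 0},
  {"jaw": 0.5, "translation": [1.44, -5.0, 0], "spin": 0},
  {"jaw": 0.5, "translation": [1.44, -5.0, 0], "spin": 0},
  {"jaw": 0.5, "translation": [1.44, -5.0, 0], "spin": 0},
  {"jaw": 0.5, "translation": [1.44, -5.0, 0], "spin": 0},
  {"jaw": 0.5, "translation": [1.44, -5.0, 0], "spin": 0},
  {"jaw": 0.5, "translation": [1.44, -5.0, 0], "spin": 0},
  {"jaw": 0.5, "translation": [1.44, -5.0, 0], "spin": 0},
  {"jaw": 0.5, "translation": [0, 0, 0], "spin": 0},
  {"jaw": 0.5, "translation": [0, 0, 0], "spin": 0},
])

```text
time: 25.98
ee_pos: [477.1, -121.5, 131.3]
orientation: [[-0.999, 0.036, 0.001], [0.036, 0.999, 0.0], [-0.001, 0.001, -1.0]]
ft_force: [0.1, 0.5, -2.4]
finger_gap: 47.6
finger_force: 62.3
```

```bash
cat >> h.py <<'E'
def held(th=8):
    s=st(); press(s); f=chip_pf(s["ee_pos"][2]+th-1)
    hsv=cv2.cvtColor(f["pixels"],cv2.COLOR_RGB2HSV); m=((hsv[:,:,1]<25)&(hsv[:,:,2]>200)).astype(np.uint8)
    cs,_=cv2.findContours(m,cv2.RETR_EXTERNAL,cv2.CHAIN_APPROX_NONE); c=max(cs,key=cv2.contourArea)
    p,w,h,a=world_rect(f,c,s["ee_pos"][2]+th-1); print("held rect",pf(p),round(w,1),round(h,1),"ang",round(a+2.07,2)); return s,f
E
python3 -c "
from h import *
held()"
```

```text
t 25.98 tcp [ 477.1 -121.5  131.3] xax deg 178.0 F [ 0.1  0.5 -2.4] gap 47.6 ff 62.3 j6 -0.21
TCP in press [ -2.1  -2.4 131.3]
chip px [279.9 292.9] area 732.0 press xy [-2.7 -3. ]
held rect [-3.1 -2.8] 83.5 49.5 ang 0.01
```

Emit:
carry_out([
  {"jaw": 0.5, "translation": [0, 0, 3.5], "spin": 0},
  {"jaw": 0.5, "translation": [0, 0, 3.0], "spin": 0},
  {"jaw": 0.5, "translation": [0, 0, 0.6], "spin": 0},
  {"jaw": 0.5, "translation": [0, 0, 0.2], "spin": 0},
  {"jaw": 0.5, "translation": [0, 0, 0.2], "spin": 0},
  {"jaw": 0.5, "translation": [0, 0, 0.15], "spin": 0},
  {"jaw": 0.5, "translation": [0, 0, 0], "spin": 0},
])

```text
time: 26.9
ee_pos: [477.3, -121.8, 54.7]
orientation: [[-0.999, 0.035, 0.001], [0.035, 0.999, -0.0], [-0.001, -0.0, -1.0]]
ft_force: [-0.0, -0.6, -1.3]
finger_gap: 47.7
finger_force: 62.3
```

Emit:
carry_out([
  {"jaw": 0.5, "translation": [0, 0, 0.15], "spin": 0},
  {"jaw": 0.5, "translation": [0, 0, 0.15], "spin": 0},
  {"jaw": 0.5, "translation": [0, 0, 0], "spin": 0},
])

```text
time: 27.28
ee_pos: [477.0, -121.7, 51.7]
orientation: [[-0.999, 0.035, 0.0], [0.035, 0.999, -0.0], [-0.0, -0.0, -1.0]]
ft_force: [-1.7, 0.7, 3.7]
finger_gap: 48.0
finger_force: 62.9
```

Emit:
carry_out([
  {"jaw": 0.5, "translation": [-0.2, 0, 0], "spin": 0},
  {"jaw": 0.5, "translation": [-0.2, 0, 0], "spin": 0},
  {"jaw": 0.5, "translation": [-0.2, 0, 0], "spin": 0},
  {"jaw": 0.5, "translation": [0, 0, 0], "spin": 0},
])

```text
time: 27.78
ee_pos: [477.1, -121.7, 51.7]
orientation: [[-0.999, 0.035, -0.01], [0.035, 0.999, -0.001], [0.01, -0.001, -1.0]]
ft_force: [-14.0, -0.7, 18.6]
finger_gap: 47.9
finger_force: 64.5
```

```bash
python3 -c "
from h import *
press(st())"
```

```text
t 27.77 tcp [ 477.1 -121.7   51.7] xax deg 178.0 F [-14.   -0.7  18.6] gap 47.9 ff 64.5 j6 -0.21
TCP in press [-2.  -2.6 51.7]
```

Emit:
carry_out([
  {"jaw": 0.5, "translation": [0.3, 0, 0], "spin": 0},
  {"jaw": 0.5, "translation": [0, 0, -0.2], "spin": 0},
  {"jaw": 0.5, "translation": [0, 0, -0.05], "spin": 0},
  {"jaw": 0.5, "translation": [0, 0, 0], "spin": 0},
])

```text
time: 28.28
ee_pos: [480.2, -121.8, 53.7]
orientation: [[-0.999, 0.035, 0.0], [0.035, 0.999, 0.0], [-0.0, 0.0, -1.0]]
ft_force: [0.4, 0.1, -0.7]
finger_gap: 47.6
finger_force: 62.4
```

```bash
python3 -c "
from h import *
press(st()); held()"
```

```text
t 28.27 tcp [ 480.2 -121.8   53.7] xax deg 178.0 F [ 0.4  0.1 -0.7] gap 47.6 ff 62.4 j6 -0.21
TCP in press [ 1.1 -2.5 53.7]
t 28.27 tcp [ 480.2 -121.8   53.7] xax deg 178.0 F [ 0.4  0.1 -0.7] gap 47.6 ff 62.4 j6 -0.21
TCP in press [ 1.1 -2.5 53.7]
chip px [279.9 292.9] area 733.0 press xy [ 0.6 -3.1]
held rect [-0.7  1.5] 85.1 58.5 ang -0.07
```

Emit:
carry_out([
  {"jaw": 0.5, "translation": [-0.1, 0, 0], "spin": 0},
  {"jaw": 0.5, "translation": [-0.1, 0, 0], "spin": 0},
  {"jaw": 0.5, "translation": [0, 0, 0], "spin": 0},
])

```text
time: 28.7
ee_pos: [481.1, -121.7, 53.5]
orientation: [[-0.999, 0.035, -0.002], [0.035, 0.999, 0.0], [0.002, 0.0, -1.0]]
ft_force: [-1.9, -0.9, -0.5]
finger_gap: 47.8
finger_force: 62.4
```

Emit:
carry_out([
  {"jaw": 0.5, "translation": [0, 0.2, 0], "spin": 0},
  {"jaw": 0.5, "translation": [0, 0.15, 0], "spin": 0},
  {"jaw": 0.5, "translation": [0, 0, 0], "spin": 0},
])

```text
time: 29.08
ee_pos: [481.2, -118.9, 53.6]
orientation: [[-0.999, 0.035, -0.002], [0.035, 0.999, -0.002], [0.001, -0.002, -1.0]]
ft_force: [-4.6, -3.4, -1.5]
finger_gap: 47.6
finger_force: 62.4
```

```bash
python3 -c "
from h import *
press(st())"
```

```text
t 29.07 tcp [ 481.2 -118.9   53.6] xax deg 178.0 F [-4.6 -3.4 -1.5] gap 47.6 ff 62.4 j6 -0.21
TCP in press [ 2.   0.3 53.6]
```

Emit:
carry_out([
  {"jaw": 0.5, "translation": [0, 0, 0.15], "spin": 0},
  {"jaw": 0.5, "translation": [0, 0, 0.1], "spin": 0},
  {"jaw": 0.5, "translation": [0, 0, 0], "spin": 0},
])

```text
time: 29.45
ee_pos: [481.4, -118.9, 51.9]
orientation: [[-0.999, 0.035, -0.001], [0.035, 0.999, -0.001], [0.001, -0.002, -1.0]]
ft_force: [-5.3, -2.9, 5.4]
finger_gap: 47.5
finger_force: 63.1
```

Emit:
carry_out([
  {"jaw": 0.0, "translation": [0, 0, 0], "spin": 0},
  {"jaw": -0.6, "translation": [0, 0, 0], "spin": 0},
  {"jaw": -0.6, "translation": [0, 0, 0], "spin": 0},
  {"jaw": -0.6, "translation": [0, 0, -1], "spin": 0},
  {"jaw": -0.6, "translation": [0, 0, -4], "spin": 0},
  {"jaw": -0.6, "translation": [0, 0, -4], "spin": 0},
  {"jaw": -0.6, "translation": [0, 0, 0], "spin": 0},
  {"jaw": -0.6, "translation": [0, 0, 0], "spin": 0},
])

```text
time: 30.45
ee_pos: [482.1, -118.2, 141.4]
orientation: [[-0.999, 0.035, 0.001], [0.035, 0.999, 0.0], [-0.001, 0.0, -1.0]]
ft_force: [-0.3, -0.1, -1.0]
finger_gap: 68.3
finger_force: 0.0
```

```bash
python3 -c "
from h import *
s=st(); press(s); f=chip_pf(58); show(f,'w9.png',(190,120,370,320),3)"
```

```text
t 30.45 tcp [ 482.1 -118.2  141.4] xax deg 178.0 F [-0.3 -0.1 -1. ] gap 68.3 ff 0.0 j6 -0.21
TCP in press [  2.9   1.1 141.4]
chip px [279.  220.5] area 305.0 press xy [ 1.2 -0. ]
```

View pics/w9.png

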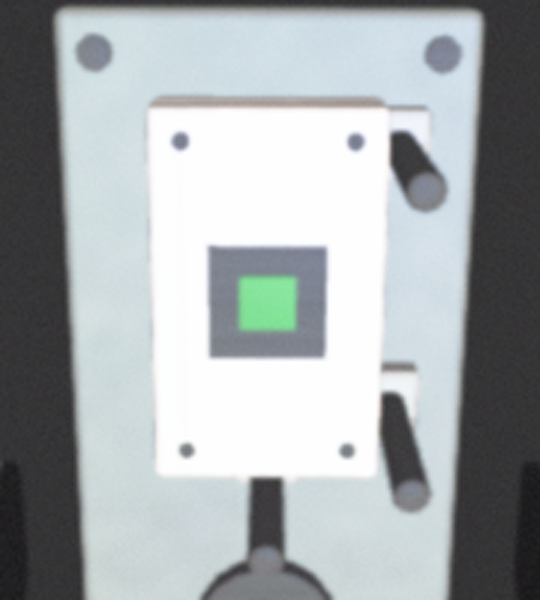

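Both carriers are stacked and aligned, touching the pins; the chip is at (267,304). Next carrier.

Emit:
carry_out([
  {"jaw": -1, "translation": [0.49, 5.57, 0], "spin": 0},
  {"jaw": -1, "translation": [0.49, 5.57, 0], "spin": 0},
  {"jaw": -1, "translation": [0.49, 5.57, 0], "spin": 0},
  {"jaw": -1, "translation": [0.49, 5.57, 0], "spin": 0},
  {"jaw": -1, "translation": [0.49, 5.57, 0], "spin": 0},
  {"jaw": -1, "translation": [0.49, 5.57, 0.5], "spin": 0},
  {"jaw": -1, "translation": [0, 0, 0.5], "spin": 9.5},
  {"jaw": -1, "translation": [0, 0, 0], "spin": 0},
  {"jaw": -1, "translation": [0, 0, 0], "spin": 0},
])

```text
time: 31.62
ee_pos: [463.7, 216.0, 130.6]
orientation: [[-0.98, 0.198, -0.002], [0.198, 0.98, -0.001], [0.001, -0.001, -1.0]]
ft_force: [0.1, 0.1, -0.5]
finger_gap: 85.3
finger_force: 0.0
```

```bash
python3 -c "
from h import *
aim()"
```

```text
t 31.62 tcp [463.7 216.  130.6] xax deg 168.6 F [ 0.1  0.1 -0.5] gap 85.3 ff 0.0 j6 0.64
plate [464.2 217.1] size 83.3 50.0 ang -11.6 tool shift cm [-0.02  0.12 -0.  ] spin 0.2
```

Emit:
carry_out([
  {"jaw": -1, "translation": [0.05, 0.1, 5], "spin": 0},
  {"jaw": -1, "translation": [0, 0, 5], "spin": 0},
  {"jaw": -1, "translation": [0, 0, 2.2], "spin": 0},
  {"jaw": -1, "translation": [0, 0, 1], "spin": 0},
  {"jaw": -1, "translation": [0, 0, 0], "spin": 0},
  {"jaw": 0.5, "translation": [0, 0, 0], "spin": 0},
  {"jaw": 0.5, "translation": [0, 0, 0], "spin": 0},
  {"jaw": 0.5, "translation": [0, 0, 0], "spin": 0},
  {"jaw": 0.5, "translation": [0, 0, 0], "spin": 0},
  {"jaw": 0.5, "translation": [0, 0, 0], "spin": 0},
])

```text
time: 32.92
ee_pos: [465.0, 218.2, 1.1]
orientation: [[-0.98, 0.199, 0.003], [0.199, 0.98, 0.001], [-0.002, 0.001, -1.0]]
ft_force: [-1.9, -0.7, 8.9]
finger_gap: 46.9
finger_force: 60.1
```

Emit:
carry_out([
  {"jaw": 0.5, "translation": [0, 0, -1], "spin": 0},
  {"jaw": 0.5, "translation": [0, 0, -4], "spin": 0},
  {"jaw": 0.5, "translation": [0, 0, -4], "spin": -9.4},
  {"jaw": 0.5, "translation": [0, 0, -4.2], "spin": 0},
  {"jaw": 0.5, "translation": [-0.33, -4.85, 0], "spin": 0},
  {"jaw": 0.5, "translation": [-0.33, -4.85, 0], "spin": 0},
  {"jaw": 0.5, "translation": [-0.33, -4.85, 0], "spin": 0},
  {"jaw": 0.5, "translation": [-0.33, -4.85, 0], "spin": 0},
  {"jaw": 0.5, "translation": [-0.33, -4.85, 0], "spin": 0},
  {"jaw": 0.5, "translation": [-0.33, -4.85, 0], "spin": 0},
  {"jaw": 0.5, "translation": [-0.33, -4.85, 0], "spin": 0},
  {"jaw": 0.5, "translation": [0, 0, 0], "spin": 0},
  {"jaw": 0.5, "translation": [0, 0, 0], "spin": 0},
])

```text
time: 34.55
ee_pos: [474.4, -122.1, 131.6]
orientation: [[-0.999, 0.037, -0.0], [0.037, 0.999, 0.001], [0.0, 0.001, -1.0]]
ft_force: [-0.2, 0.3, -1.5]
finger_gap: 46.9
finger_force: 61.8
```

```bash
python3 -c "
from h import *
held()"
```

```text
t 34.55 tcp [ 474.4 -122.1  131.6] xax deg 177.9 F [-0.2  0.3 -1.5] gap 46.9 ff 61.8 j6 -0.22
TCP in press [ -4.7  -3.1 131.6]
chip px [280.  292.5] area 699.0 press xy [-5.5 -3.6]
held rect [-6.2 -3.4] 81.0 48.4 ang -0.18
```

Emit:
carry_out([
  {"jaw": 0.5, "translation": [0, 0, 3.5], "spin": 0},
  {"jaw": 0.5, "translation": [0, 0, 2.8], "spin": 0},
  {"jaw": 0.5, "translation": [-0.3, 0, 0], "spin": 0},
  {"jaw": 0.5, "translation": [-0.3, 0, 0], "spin": 0},
  {"jaw": 0.5, "translation": [-0.2, 0, 0], "spin": 0},
  {"jaw": 0.5, "translation": [0, 0.2, 0], "spin": 0},
  {"jaw": 0.5, "translation": [0, 0.15, 0], "spin": 0},
  {"jaw": 0.5, "translation": [0, 0.15, 0], "spin": 0},
  {"jaw": 0.5, "translation": [0, 0, 0], "spin": 0},
])

```text
time: 35.72
ee_pos: [479.9, -118.7, 68.7]
orientation: [[-0.999, 0.037, -0.005], [0.038, 0.999, -0.004], [0.005, -0.004, -1.0]]
ft_force: [-6.1, -3.9, -0.6]
finger_gap: 46.6
finger_force: 61.8
```

```bash
python3 -c "
from h import *
held()"
```

```text
t 35.73 tcp [ 479.9 -118.7   68.7] xax deg 177.9 F [-6.1 -3.9 -0.6] gap 46.6 ff 61.8 j6 -0.2
TCP in press [ 0.7  0.5 68.7]
chip px [280.1 292.3] area 687.5 press xy [-0.2  0.1]
held rect [-0.8  0. ] 81.1 48.5 ang -0.46
```

Emit:
carry_out([
  {"jaw": 0.5, "translation": [0, 0, 0.2], "spin": 0},
  {"jaw": 0.5, "translation": [0, 0, 0.2], "spin": 0},
  {"jaw": 0.5, "translation": [0, 0, 0.15], "spin": 0},
  {"jaw": 0.5, "translation": [0, 0, 0.1], "spin": 0},
  {"jaw": 0.5, "translation": [0, 0, 0], "spin": 0},
])

```text
time: 36.4
ee_pos: [480.1, -118.7, 63.6]
orientation: [[-0.999, 0.037, -0.004], [0.037, 0.999, -0.003], [0.004, -0.004, -1.0]]
ft_force: [-9.7, -3.3, 11.2]
finger_gap: 46.5
finger_force: 63.5
```

Emit:
carry_out([
  {"jaw": 0.5, "translation": [0.3, 0, 0], "spin": 0},
  {"jaw": 0.5, "translation": [0, -0.1, 0], "spin": 0},
  {"jaw": 0.5, "translation": [0, 0, 0], "spin": 0},
])

```text
time: 36.78
ee_pos: [479.8, -118.8, 62.8]
orientation: [[-0.999, 0.037, 0.0], [0.037, 0.999, -0.001], [-0.0, -0.001, -1.0]]
ft_force: [-5.3, -1.6, 6.9]
finger_gap: 46.4
finger_force: 63.0
```

```bash
python3 -c "
from h import *
press(st())"
```

```text
t 36.77 tcp [ 479.8 -118.8   62.8] xax deg 177.9 F [-5.3 -1.6  6.9] gap 46.4 ff 63.0 j6 -0.21
TCP in press [ 0.6  0.4 62.8]
```

Emit:
carry_out([
  {"jaw": 0.5, "translation": [0.2, 0, 0], "spin": 0},
  {"jaw": 0.5, "translation": [0, -0.1, 0], "spin": 0},
  {"jaw": 0.5, "translation": [0, 0, 0.1], "spin": 0},
  {"jaw": 0.5, "translation": [0, 0, 0], "spin": 0},
])

```text
time: 37.28
ee_pos: [478.9, -119.3, 61.2]
orientation: [[-0.999, 0.036, 0.002], [0.036, 0.999, 0.0], [-0.002, 0.0, -1.0]]
ft_force: [1.1, 0.3, 2.9]
finger_gap: 46.7
finger_force: 62.7
```

```bash
python3 -c "
from h import *
held()"
```

```text
t 37.27 tcp [ 478.9 -119.3   61.2] xax deg 177.9 F [1.1 0.3 2.9] gap 46.7 ff 62.7 j6 -0.21
TCP in press [-0.3 -0.1 61.2]
chip px [280.  292.5] area 699.0 press xy [-1.2 -0.6]
held rect [-2.6  2.2] 82.9 53.9 ang -0.35
```

Emit:
carry_out([
  {"jaw": 0.5, "translation": [0, 0, 0.1], "spin": 0},
  {"jaw": 0.5, "translation": [0, 0, 0], "spin": 0},
])

```text
time: 37.58
ee_pos: [478.9, -119.3, 61.1]
orientation: [[-0.999, 0.036, 0.002], [0.036, 0.999, 0.0], [-0.002, 0.0, -1.0]]
ft_force: [-1.5, 0.9, 10.9]
finger_gap: 46.5
finger_force: 64.2
```

Emit:
carry_out([
  {"jaw": 0.5, "translation": [0, 0, -0.15], "spin": 0},
  {"jaw": 0.5, "translation": [-0.2, 0, 0], "spin": 0},
  {"jaw": 0.5, "translation": [0, 0.15, 0], "spin": 0},
  {"jaw": 0.5, "translation": [0, 0, 0.05], "spin": 0},
  {"jaw": 0.5, "translation": [0, 0, 0], "spin": 0},
])

```text
time: 38.2
ee_pos: [478.9, -118.7, 61.1]
orientation: [[-0.999, 0.037, -0.002], [0.037, 0.999, -0.002], [0.002, -0.002, -1.0]]
ft_force: [-4.2, -1.9, 9.2]
finger_gap: 46.9
finger_force: 63.8
```

```bash
python3 -c "
from h import *
held()"
```

```text
t 38.2 tcp [ 478.9 -118.7   61.1] xax deg 177.9 F [-4.2 -1.9  9.2] gap 46.9 ff 63.8 j6 -0.2
TCP in press [-0.4  0.5 61.1]
chip px [280.  292.5] area 698.5 press xy [-1.2 -0. ]
held rect [-2.4  2.6] 83.1 53.6 ang -0.12
```

Emit:
carry_out([
  {"jaw": 0.5, "translation": [0, 0, -0.15], "spin": 0},
  {"jaw": 0.5, "translation": [0, 0, 0], "spin": 0},
  {"jaw": 0.5, "translation": [0, 0, 0.1], "spin": 0},
  {"jaw": 0.5, "translation": [0, 0, 0], "spin": 0},
])

```text
time: 38.75
ee_pos: [479.3, -118.6, 61.2]
orientation: [[-0.999, 0.037, -0.001], [0.037, 0.999, -0.001], [0.001, -0.001, -1.0]]
ft_force: [-3.6, -5.0, 3.5]
finger_gap: 46.3
finger_force: 62.7
```

```bash
python3 -c "
from h import *
press(st())"
```

```text
t 38.75 tcp [ 479.3 -118.6   61.2] xax deg 177.9 F [-3.6 -5.   3.5] gap 46.3 ff 62.7 j6 -0.2
TCP in press [ 0.   0.6 61.2]
```

Emit:
carry_out([
  {"jaw": 0.0, "translation": [0, 0, 0], "spin": 0},
  {"jaw": -0.6, "translation": [0, 0, 0], "spin": 0},
  {"jaw": -0.6, "translation": [0, 0, 0], "spin": 0},
  {"jaw": -0.6, "translation": [0, 0, -1], "spin": 0},
  {"jaw": -0.6, "translation": [0, 0, -4], "spin": 0},
  {"jaw": -0.6, "translation": [0, 0, -4], "spin": 0},
  {"jaw": -0.6, "translation": [0, 0, 0], "spin": 0},
  {"jaw": -0.6, "translation": [0, 0, 0], "spin": 0},
])

```text
time: 39.75
ee_pos: [479.8, -117.8, 151.4]
orientation: [[-0.999, 0.036, 0.001], [0.036, 0.999, 0.0], [-0.001, 0.0, -1.0]]
ft_force: [-0.8, 0.3, 0.1]
finger_gap: 68.6
finger_force: 0.0
```

```bash
python3 -c "
from h import *
s=st(); press(s); f=chip_pf(67)
# plate edges along chip column/row
P=f['pixels'].astype(int); print(P[120:260:1,262].sum(1)//3); print(P[190,225:330].sum(1)//3)"
```

```text
t 39.75 tcp [ 479.8 -117.8  151.4] xax deg 177.9 F [-0.8  0.3  0.1] gap 68.6 ff 0.0 j6 -0.2
TCP in press [  0.6   1.4 151.4]
chip px [278.1 221.6] area 303.0 press xy [-0.1 -0.3]
[ 52  53  51  58  94 140 173 195 208 215 217 217 217 215 216 218 217 217
 219 217 219 218 220 218 218 219 218 218 219 218 218 219 212 183 152 143
 140 164 226 249 254 254 254 254 254 254 254 254 254 254 254 254 254 254
 254 254 254 254 254 254 254 254 254 254 254 254 254 254 254 254 254 254
 254 254 254 254 254 254 254 254 254 254 252 221 149 131 134 136 135 136
 134 134 131 134 134 135 133 131 131 132 131 131 128 128 130 133 133 132
 133 132 134 136 133 131 128 130 132 135 134 159 222 250 253 253 253 253
 253 253 253 254 253 253 253 253 253 253 253 253 253 253]
[218 218 218 219 217 217 217 215 216 217 215 218 217 214 210 235 252 254
 254 254 254 254 254 254 254 254 254 254 254 254 254 254 254 254 254 254
 254 254 254 254 254 254 254 254 254 254 254 254 254 254 254 254 254 254
 254 254 254 254 254 254 254 254 254 254 254 254 254 254 254 254 254 254
 254 254 254 254 254 254 254 254 254 254 254 254 254 254 254 254 254 254
 254 252 238 219 218 221 221 221 219 213 205 196 185 184 189]
```

Emit:
carry_out([
  {"jaw": -1, "translation": [0.54, 5.6, 0], "spin": 0},
  {"jaw": -1, "translation": [0.54, 5.6, 0], "spin": 0},
  {"jaw": -1, "translation": [0.54, 5.6, 0], "spin": 0},
  {"jaw": -1, "translation": [0.54, 5.6, 0], "spin": 0},
  {"jaw": -1, "translation": [0.54, 5.6, 0], "spin": 0},
  {"jaw": -1, "translation": [0.54, 5.6, 0], "spin": 0},
  {"jaw": -1, "translation": [0.54, 5.6, 0], "spin": 0},
  {"jaw": -1, "translation": [0.54, 5.6, 0], "spin": 0},
  {"jaw": -1, "translation": [0, 0, 1], "spin": -8.2},
  {"jaw": -1, "translation": [0, 0, 1], "spin": -8.2},
  {"jaw": -1, "translation": [0, 0, 0], "spin": 0},
  {"jaw": -1, "translation": [0, 0, 0], "spin": 0},
])

```text
time: 41.3
ee_pos: [452.7, 330.9, 130.8]
orientation: [[-0.97, -0.245, -0.001], [-0.245, 0.97, -0.001], [0.001, -0.0, -1.0]]
ft_force: [0.2, 0.4, 0.3]
finger_gap: 85.3
finger_force: 0.0
```

```bash
python3 -c "
from h import *
aim()"
```

```text
t 41.3 tcp [452.7 330.9 130.8] xax deg -165.8 F [0.2 0.4 0.3] gap 85.3 ff 0.0 j6 0.38
plate [453.4 330.5] size 84.1 51.1 ang 14.1 tool shift cm [-0.05 -0.05 -0.  ] spin 0.0
```

Emit:
carry_out([
  {"jaw": -1, "translation": [0, -0.05, 5], "spin": 0},
  {"jaw": -1, "translation": [0, 0, 5], "spin": 0},
  {"jaw": -1, "translation": [0, 0, 2.2], "spin": 0},
  {"jaw": -1, "translation": [0, 0, 1], "spin": 0},
  {"jaw": -1, "translation": [0, 0, 0], "spin": 0},
  {"jaw": 0.5, "translation": [0, 0, 0], "spin": 0},
  {"jaw": 0.5, "translation": [0, 0, 0], "spin": 0},
  {"jaw": 0.5, "translation": [0, 0, 0], "spin": 0},
  {"jaw": 0.5, "translation": [0, 0, 0], "spin": 0},
  {"jaw": 0.5, "translation": [0, 0, 0], "spin": 0},
])

```text
time: 42.6
ee_pos: [454.3, 331.4, 1.0]
orientation: [[-0.969, -0.247, 0.002], [-0.247, 0.969, 0.002], [-0.003, 0.001, -1.0]]
ft_force: [-0.7, -1.0, 6.0]
finger_gap: 48.1
finger_force: 61.7
```

Emit:
carry_out([
  {"jaw": 0.5, "translation": [0, 0, -1], "spin": 0},
  {"jaw": 0.5, "translation": [0, 0, -4], "spin": 0},
  {"jaw": 0.5, "translation": [0, 0, -4], "spin": 8.1},
  {"jaw": 0.5, "translation": [0, 0, -4.2], "spin": 8.2},
  {"jaw": 0.5, "translation": [-0.44, -5.03, 0], "spin": 0},
  {"jaw": 0.5, "translation": [-0.44, -5.03, 0], "spin": 0},
  {"jaw": 0.5, "translation": [-0.44, -5.03, 0], "spin": 0},
  {"jaw": 0.5, "translation": [-0.44, -5.03, 0], "spin": 0},
  {"jaw": 0.5, "translation": [-0.44, -5.03, 0], "spin": 0},
  {"jaw": 0.5, "translation": [-0.44, -5.03, 0], "spin": 0},
  {"jaw": 0.5, "translation": [-0.44, -5.03, 0], "spin": 0},
  {"jaw": 0.5, "translation": [-0.44, -5.03, 0], "spin": 0},
  {"jaw": 0.5, "translation": [-0.44, -5.03, 0], "spin": 0},
  {"jaw": 0.5, "translation": [0, 0, 0], "spin": 0},
  {"jaw": 0.5, "translation": [0, 0, 0], "spin": 0},
])

```text
time: 44.48
ee_pos: [476.6, -122.8, 131.5]
orientation: [[-0.999, 0.035, -0.0], [0.035, 0.999, 0.001], [0.0, 0.001, -1.0]]
ft_force: [-0.9, 0.1, -1.1]
finger_gap: 47.7
finger_force: 62.6
```

```bash
python3 -c "
from h import *
held()"
```

```text
t 44.48 tcp [ 476.6 -122.8  131.5] xax deg 178.0 F [-0.9  0.1 -1.1] gap 47.7 ff 62.6 j6 -0.22
TCP in press [ -2.5  -3.7 131.5]
chip px [279.9 295.2] area 718.0 press xy [-2.  -4.2]
held rect [-2.6 -4. ] 83.7 49.8 ang -0.01
```

Emit:
carry_out([
  {"jaw": 0.5, "translation": [0, 0, 3.5], "spin": 0},
  {"jaw": 0.5, "translation": [0, 0, 2.0], "spin": 0},
  {"jaw": 0.5, "translation": [-0.2, 0, 0], "spin": 0},
  {"jaw": 0.5, "translation": [-0.2, 0, 0], "spin": 0},
  {"jaw": 0.5, "translation": [0, 0.2, 0], "spin": 0},
  {"jaw": 0.5, "translation": [0, 0.15, 0], "spin": 0},
  {"jaw": 0.5, "translation": [0, 0.15, 0], "spin": 0},
  {"jaw": 0.5, "translation": [0, 0, 0], "spin": 0},
])

```text
time: 45.52
ee_pos: [480.7, -118.8, 76.5]
orientation: [[-0.999, 0.036, -0.001], [0.036, 0.999, -0.002], [0.001, -0.002, -1.0]]
ft_force: [-3.8, -3.7, -0.6]
finger_gap: 47.8
finger_force: 62.7
```

```bash
python3 -c "
from h import *
held()"
```

```text
t 45.52 tcp [ 480.7 -118.8   76.5] xax deg 178.0 F [-3.8 -3.7 -0.6] gap 47.8 ff 62.7 j6 -0.21
TCP in press [ 1.5  0.4 76.5]
chip px [279.6 295.3] area 725.5 press xy [ 2.  -0.2]
held rect [ 1.3 -0.1] 84.0 49.9 ang -0.29
```

Emit:
carry_out([
  {"jaw": 0.5, "translation": [0.1, -0.1, 0], "spin": 0},
  {"jaw": 0.5, "translation": [0, 0, 0.2], "spin": 0},
  {"jaw": 0.5, "translation": [0, 0, 0.2], "spin": 0},
  {"jaw": 0.5, "translation": [0, 0, 0.15], "spin": 0},
  {"jaw": 0.5, "translation": [0, 0, 0], "spin": 0},
])

```text
time: 46.2
ee_pos: [480.5, -119.0, 70.7]
orientation: [[-0.999, 0.035, 0.001], [0.035, 0.999, 0.0], [-0.001, 0.0, -1.0]]
ft_force: [-1.0, -0.8, -0.8]
finger_gap: 48.0
finger_force: 62.6
```

Emit:
carry_out([
  {"jaw": 0.5, "translation": [0, 0, 0.15], "spin": 0},
  {"jaw": 0.5, "translation": [0, 0, 0], "spin": 0},
])

```text
time: 46.45
ee_pos: [480.5, -119.0, 69.2]
orientation: [[-0.999, 0.035, 0.001], [0.035, 0.999, 0.0], [-0.001, 0.0, -1.0]]
ft_force: [0.0, -0.6, -1.7]
finger_gap: 48.1
finger_force: 62.6
```

Emit:
carry_out([
  {"jaw": 0.5, "translation": [0, 0, 0.15], "spin": 0},
  {"jaw": 0.5, "translation": [0, 0, 0], "spin": 0},
])

```text
time: 46.7
ee_pos: [480.4, -119.1, 67.7]
orientation: [[-0.999, 0.035, 0.001], [0.035, 0.999, 0.0], [-0.001, 0.0, -1.0]]
ft_force: [0.1, -0.2, -2.2]
finger_gap: 47.9
finger_force: 62.6
```

Emit:
carry_out([
  {"jaw": 0.5, "translation": [0, 0, 0.1], "spin": 0},
  {"jaw": 0.5, "translation": [0, 0, 0], "spin": 0},
])

```text
time: 46.95
ee_pos: [480.4, -119.2, 67.1]
orientation: [[-0.999, 0.035, 0.001], [0.035, 0.999, -0.0], [-0.001, -0.0, -1.0]]
ft_force: [0.2, -0.1, 1.4]
finger_gap: 47.9
finger_force: 62.9
```

Emit:
carry_out([
  {"jaw": 0.5, "translation": [-0.1, 0.1, 0], "spin": 0},
  {"jaw": 0.5, "translation": [0, 0, 0.05], "spin": 0},
  {"jaw": 0.5, "translation": [0, 0, 0], "spin": 0},
  {"jaw": 0.0, "translation": [0, 0, 0], "spin": 0},
  {"jaw": -0.6, "translation": [0, 0, 0], "spin": 0},
  {"jaw": -0.6, "translation": [0, 0, 0], "spin": 0},
  {"jaw": -0.6, "translation": [0, 0, -1], "spin": 0},
  {"jaw": -0.6, "translation": [0, 0, -4], "spin": 0},
  {"jaw": -0.6, "translation": [0, 0, -4], "spin": 0},
  {"jaw": -0.6, "translation": [0, 0, 0], "spin": 0},
  {"jaw": -0.6, "translation": [0, 0, 0], "spin": 0},
])

```text
time: 48.32
ee_pos: [481.1, -118.1, 156.3]
orientation: [[-0.999, 0.035, 0.0], [0.035, 0.999, 0.0], [-0.0, 0.0, -1.0]]
ft_force: [0.1, 0.3, -0.0]
finger_gap: 68.5
finger_force: 0.0
```

```bash
python3 -c "
from h import *
s=st(); press(s); f=chip_pf(74); np.save('w10.npy',f,allow_pickle=True)
plates(grab_frame('side'),8)"
```

```text
t 48.33 tcp [ 481.1 -118.1  156.3] xax deg 178.0 F [ 0.1  0.3 -0. ] gap 68.5 ff 0.0 j6 -0.21
TCP in press [  1.8   1.2 156.3]
chip px [278.5 222.5] area 320.5 press xy [ 1.1 -0.2]
```

Emit:
carry_out([
  {"jaw": -1, "translation": [0.08, 5.42, 0], "spin": 0},
  {"jaw": -1, "translation": [0.08, 5.42, 0], "spin": 0},
  {"jaw": -1, "translation": [0.08, 5.42, 0], "spin": 0},
  {"jaw": -1, "translation": [0.08, 5.42, 0], "spin": 0},
  {"jaw": -1, "translation": [0, 0, 2.5], "spin": 4.9},
  {"jaw": -1, "translation": [0, 0, 0], "spin": 0},
  {"jaw": -1, "translation": [0, 0, 0], "spin": 0},
])

```text
time: 49.3
ee_pos: [485.1, 98.1, 131.0]
orientation: [[-0.993, 0.12, -0.001], [0.12, 0.993, -0.0], [0.001, -0.001, -1.0]]
ft_force: [-0.4, -1.1, -0.4]
finger_gap: 85.5
finger_force: 0.0
```

```bash
python3 -c "
from h import *
aim()"
```

```text
t 49.3 tcp [485.1  98.1 131. ] xax deg 173.1 F [-0.4 -1.1 -0.4] gap 85.5 ff 0.0 j6 0.32
plate [485.9  98.6] size 85.8 51.7 ang -6.9 tool shift cm [-0.08  0.06 -0.  ] spin 0.0
```

Emit:
carry_out([
  {"jaw": -1, "translation": [0, 0.05, 5], "spin": 0},
  {"jaw": -1, "translation": [0, 0, 5], "spin": 0},
  {"jaw": -1, "translation": [0, 0, 2.2], "spin": 0},
  {"jaw": -1, "translation": [0, 0, 0.9], "spin": 0},
  {"jaw": -1, "translation": [0, 0, 0], "spin": 0},
  {"jaw": 0.5, "translation": [0, 0, 0], "spin": 0},
  {"jaw": 0.5, "translation": [0, 0, 0], "spin": 0},
  {"jaw": 0.5, "translation": [0, 0, 0], "spin": 0},
  {"jaw": 0.5, "translation": [0, 0, 0], "spin": 0},
  {"jaw": 0.5, "translation": [0, 0, 0], "spin": 0},
])

```text
time: 50.6
ee_pos: [486.6, 99.2, 1.9]
orientation: [[-0.993, 0.12, 0.003], [0.12, 0.993, 0.0], [-0.003, 0.0, -1.0]]
ft_force: [-1.7, -0.7, 6.8]
finger_gap: 47.8
finger_force: 61.0
```

Emit:
carry_out([
  {"jaw": 0.5, "translation": [0, 0, -1], "spin": 0},
  {"jaw": 0.5, "translation": [0, 0, -4], "spin": 0},
  {"jaw": 0.5, "translation": [0, 0, -4], "spin": -4.9},
  {"jaw": 0.5, "translation": [0, 0, -4.9], "spin": 0},
  {"jaw": 0.5, "translation": [0.05, -4.44, 0], "spin": 0},
  {"jaw": 0.5, "translation": [0.05, -4.44, 0], "spin": 0},
  {"jaw": 0.5, "translation": [0.04, -4.44, 0], "spin": 0},
  {"jaw": 0.5, "translation": [0.04, -4.44, 0], "spin": 0},
  {"jaw": 0.5, "translation": [0.04, -4.44, 0], "spin": 0},
  {"jaw": 0.5, "translation": [0, 0, 0], "spin": 0},
  {"jaw": 0.5, "translation": [0, 0, 0], "spin": 0},
])

```text
time: 51.98
ee_pos: [475.1, -122.4, 139.3]
orientation: [[-0.999, 0.035, -0.001], [0.035, 0.999, 0.001], [0.001, 0.001, -1.0]]
ft_force: [0.0, 0.4, -3.3]
finger_gap: 47.4
finger_force: 63.4
```

```bash
cat >> h.py <<'E'
def boss(z):
    f=grab_frame("wrist"); g=cv2.cvtColor(f["pixels"],cv2.COLOR_RGB2GRAY)
    m=(g<130).astype(np.uint8); m[:,:255]=0; m[:,305:]=0; m[:180]=0; m[340:]=0
    for c in cv2.findContours(m,cv2.RETR_EXTERNAL,cv2.CHAIN_APPROX_NONE)[0]:
        if 15<cv2.contourArea(c)<600:
            M=cv2.moments(c); q=np.array((M["m10"]/M["m00"],M["m01"]/M["m00"])); print("dark spot",q.round(1),M["m00"],pf(cast(f,q,z)))
E
python3 -c "
from h import *
s=st(); press(s); boss(s['ee_pos'][2]+12)"
```

```text
t 51.98 tcp [ 475.1 -122.4  139.3] xax deg 178.0 F [ 0.   0.4 -3.3] gap 47.4 ff 63.4 j6 -0.22
TCP in press [ -4.   -3.3 139.3]
dark spot [279.9 299. ] 163.5 [-4.7 -3.8]
dark spot [279.5 193. ] 98.0 [-48.8  -4. ]
```

Emit:
carry_out([
  {"jaw": 0.5, "translation": [0, 0, 3.5], "spin": 0},
  {"jaw": 0.5, "translation": [0, 0, 2.1], "spin": 0},
  {"jaw": 0.5, "translation": [-0.25, 0, 0], "spin": 0},
  {"jaw": 0.5, "translation": [-0.2, 0, 0], "spin": 0},
  {"jaw": 0.5, "translation": [-0.2, 0, 0], "spin": 0},
  {"jaw": 0.5, "translation": [0, 0.2, 0], "spin": 0},
  {"jaw": 0.5, "translation": [0, 0.15, 0], "spin": 0},
  {"jaw": 0.5, "translation": [0, 0.15, 0], "spin": 0},
  {"jaw": 0.5, "translation": [0, 0, 0], "spin": 0},
])

```text
time: 53.15
ee_pos: [480.8, -118.8, 83.6]
orientation: [[-0.999, 0.036, -0.003], [0.036, 0.999, -0.002], [0.003, -0.003, -1.0]]
ft_force: [-4.5, -3.1, -2.9]
finger_gap: 47.8
finger_force: 63.5
```

```bash
python3 -c "
from h import *
s=st(); press(s); boss(s['ee_pos'][2]+12)"
```

```text
t 53.15 tcp [ 480.8 -118.8   83.6] xax deg 177.9 F [-4.5 -3.1 -2.9] gap 47.8 ff 63.5 j6 -0.2
TCP in press [ 1.5  0.4 83.6]
dark spot [279.8 298.9] 163.5 [ 0.8 -0.1]
dark spot [279.5 193. ] 98.0 [-43.2  -0.2]
```

Both pins touched. I'll ease off slightly and lower.

Emit:
carry_out([
  {"jaw": 0.5, "translation": [0.12, -0.1, 0], "spin": 0},
  {"jaw": 0.5, "translation": [0, 0, 0.2], "spin": 0},
  {"jaw": 0.5, "translation": [0, 0, 0.15], "spin": 0},
  {"jaw": 0.5, "translation": [0, 0, 0.15], "spin": 0},
  {"jaw": 0.5, "translation": [0, 0, 0], "spin": 0},
])

```text
time: 53.82
ee_pos: [480.7, -119.0, 78.4]
orientation: [[-0.999, 0.035, -0.001], [0.035, 0.999, -0.0], [0.001, -0.0, -1.0]]
ft_force: [-4.7, -2.0, 0.5]
finger_gap: 47.9
finger_force: 63.8
```

Emit:
carry_out([
  {"jaw": 0.5, "translation": [0, 0, 0.15], "spin": 0},
  {"jaw": 0.5, "translation": [0, 0, 0], "spin": 0},
])

```text
time: 54.08
ee_pos: [480.8, -119.0, 78.0]
orientation: [[-0.999, 0.035, 0.0], [0.035, 0.999, -0.001], [-0.0, -0.001, -1.0]]
ft_force: [-6.9, -0.6, 9.0]
finger_gap: 47.9
finger_force: 64.7
```

Emit:
carry_out([
  {"jaw": 0.5, "translation": [0.15, 0, 0], "spin": 0},
  {"jaw": 0.5, "translation": [0, 0, 0], "spin": 0},
])

```text
time: 54.32
ee_pos: [480.8, -119.0, 78.0]
orientation: [[-0.999, 0.035, 0.003], [0.035, 0.999, -0.0], [-0.003, -0.0, -1.0]]
ft_force: [-3.5, 0.6, 6.1]
finger_gap: 47.7
finger_force: 64.5
```

Emit:
carry_out([
  {"jaw": 0.5, "translation": [0.1, 0, 0.05], "spin": 0},
  {"jaw": 0.5, "translation": [0, 0, 0], "spin": 0},
])

```text
time: 54.58
ee_pos: [480.8, -119.0, 78.0]
orientation: [[-0.999, 0.035, 0.005], [0.035, 0.999, -0.0], [-0.005, -0.0, -1.0]]
ft_force: [-3.7, -0.0, 8.2]
finger_gap: 47.8
finger_force: 64.7
```

```bash
python3 -c "
from h import *
s=st(); press(s); boss(s['ee_pos'][2]+12)"
```

```text
t 54.58 tcp [ 480.8 -119.    78. ] xax deg 178.0 F [-3.7 -0.   8.2] gap 47.8 ff 64.7 j6 -0.21
TCP in press [ 1.6  0.2 78. ]
dark spot [279.9 299. ] 163.0 [ 0.8 -0.3]
dark spot [279.5 193. ] 98.0 [-43.4  -0.5]
```

Emit:
carry_out([
  {"jaw": 0.5, "translation": [-0.25, 0, -0.05], "spin": 0},
  {"jaw": 0.5, "translation": [0, 0, 0], "spin": 0},
  {"jaw": 0.0, "translation": [0, 0, 0], "spin": 0},
  {"jaw": -0.6, "translation": [0, 0, 0], "spin": 0},
  {"jaw": -0.6, "translation": [0, 0, 0], "spin": 0},
  {"jaw": -0.6, "translation": [0, 0, -1], "spin": 0},
  {"jaw": -0.6, "translation": [0, 0, -4], "spin": 0},
  {"jaw": -0.6, "translation": [0, 0, -4], "spin": 0},
  {"jaw": -0.6, "translation": [0, 0, 0], "spin": 0},
  {"jaw": -0.6, "translation": [0, 0, 0], "spin": 0},
])

```text
time: 55.88
ee_pos: [481.2, -118.8, 166.9]
orientation: [[-0.999, 0.035, 0.001], [0.035, 0.999, -0.0], [-0.001, -0.0, -1.0]]
ft_force: [-0.4, -0.5, -0.2]
finger_gap: 68.4
finger_force: 0.0
```

```bash
python3 -c "
from h import *
s=st(); press(s); boss(90); f=grab_frame('wrist'); np.save('w11.npy',f,allow_pickle=True); show(f,'w11.png',(170,100,390,320),2.7)"
```

```text
t 55.88 tcp [ 481.2 -118.8  166.9] xax deg 178.0 F [-0.4 -0.5 -0.2] gap 68.4 ff 0.0 j6 -0.21
TCP in press [  2.    0.4 166.9]
dark spot [278.7 296.7] 127.5 [52.6 -0.8]
dark spot [279.5 282.6] 26.0 [41.9 -0.3]
```

View pics/w11.png

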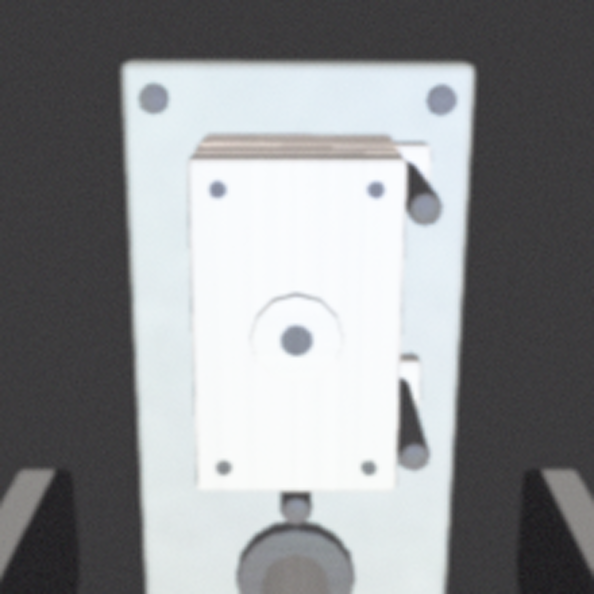

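The pressure plate sits square on the pile against all three pins, with its boss centre at (296,340). Next I'll fetch the weight.

Emit:
carry_out([
  {"jaw": -0.6, "translation": [0, 0, -4.5], "spin": 0},
  {"jaw": -1, "translation": [0, 0, -4.5], "spin": 0},
  {"jaw": -1, "translation": [0, 0, 0], "spin": -10.2},
  {"jaw": -1, "translation": [0, 0, 0], "spin": -10.2},
  {"jaw": -1, "translation": [0, 0, 0], "spin": -10.2},
  {"jaw": -1, "translation": [0, 0, 0], "spin": -10.2},
  {"jaw": -1, "translation": [0, 0, 0], "spin": -10.2},
  {"jaw": -1, "translation": [0, 0, 0], "spin": -10.2},
  {"jaw": -1, "translation": [0, 0, 0], "spin": -10.2},
  {"jaw": -1, "translation": [0, 0, 0], "spin": -10.2},
  {"jaw": -1, "translation": [0, 0, 0], "spin": -10.2},
  {"jaw": -1, "translation": [0, 0, 0], "spin": 0},
  {"jaw": -1, "translation": [3.8, -3.6, 0], "spin": 0},
  {"jaw": -1, "translation": [3.8, -3.6, 0], "spin": 0},
  {"jaw": -1, "translation": [3.8, -3.5, 0], "spin": 0},
  {"jaw": -1, "translation": [0, 0, 0], "spin": 0},
  {"jaw": -1, "translation": [0, 0, 0], "spin": 0},
])

```text
time: 58.1
ee_pos: [586.9, -232.9, 255.7]
orientation: [[-0.005, -1.0, -0.002], [-1.0, 0.005, 0.001], [-0.001, 0.002, -1.0]]
ft_force: [-0.1, 1.3, -0.6]
finger_gap: 85.3
finger_force: 0.0
```

```bash
python3 - <<'E'
from h import *
s=st(); f=np.load("w11.npy",allow_pickle=True).item(); print("boss",pf(cast(f,(279.6,225.9),90)))
f=grab_frame("wrist"); hsv=cv2.cvtColor(f["pixels"],cv2.COLOR_RGB2HSV)
m=((hsv[:,:,0]>14)&(hsv[:,:,0]<32)&(hsv[:,:,1]>140)&(hsv[:,:,2]>120)).astype(np.uint8)
c=max(cv2.findContours(m,cv2.RETR_EXTERNAL,cv2.CHAIN_APPROX_NONE)[0],key=cv2.contourArea)
print("brass",cv2.contourArea(c),cv2.boundingRect(c),world_rect(f,c,172))
E
```

```text
t 58.1 tcp [ 586.9 -232.9  255.7] xax deg -90.3 F [-0.1  1.3 -0.6] gap 85.3 ff 0.0 j6 -1.94
boss [ 0.7 -0.1]
brass 2423.0 (238, 180, 74, 65) (array([ 589.3347168 , -239.64083862]), 47.602413177490234, 43.184722900390625, -1.7927017211914062)
```

Emit:
carry_out([
  {"jaw": -1, "translation": [0, -0.15, 4], "spin": 0},
  {"jaw": -1, "translation": [0, 0, 3], "spin": 0},
  {"jaw": -1, "translation": [0, 0, 0.6], "spin": 0},
  {"jaw": -1, "translation": [0, 0, 0], "spin": 0},
  {"jaw": 0.2, "translation": [0, 0, 0], "spin": 0},
  {"jaw": 0.9, "translation": [0, 0, 0], "spin": 0},
  {"jaw": 0.9, "translation": [0, 0, 0], "spin": 0},
  {"jaw": 0.9, "translation": [0, 0, 0], "spin": 0},
  {"jaw": 0.9, "translation": [0, 0, 0], "spin": 0},
  {"jaw": 0.9, "translation": [0, 0, 0], "spin": 0},
])

```text
time: 59.4
ee_pos: [589.7, -233.4, 181.7]
orientation: [[-0.003, -1.0, 0.002], [-1.0, 0.003, -0.001], [0.001, -0.002, -1.0]]
ft_force: [0.3, 0.7, 5.3]
finger_gap: 25.1
finger_force: 58.8
```

Emit:
carry_out([
  {"jaw": 0.9, "translation": [0, 0, -1.2], "spin": 0},
  {"jaw": 0.9, "translation": [0, 0, -1.2], "spin": 0},
  {"jaw": 0.9, "translation": [0, 0, -1.2], "spin": 0},
  {"jaw": 0.9, "translation": [0, 0, -1.2], "spin": 0},
  {"jaw": 0.9, "translation": [0, 0, 0], "spin": 0},
  {"jaw": 0.9, "translation": [0, 0, 0], "spin": 0},
])

```text
time: 60.15
ee_pos: [589.4, -233.4, 228.8]
orientation: [[-0.003, -1.0, 0.001], [-1.0, 0.003, -0.0], [0.0, -0.001, -1.0]]
ft_force: [2.7, -1.6, -3.9]
finger_gap: 25.5
finger_force: 59.3
```

```bash
python3 - <<'E'
from h import *
s=st(); d=s["ee_pos"][:2]-[589.4,-122.3]; print(np.hypot(*d),np.degrees(np.arctan2(d[1],d[0]))%360)
E
```

```text
t 60.15 tcp [ 589.4 -233.4  228.8] xax deg -90.2 F [ 2.7 -1.6 -3.9] gap 25.5 ff 59.3 j6 -1.94
111.10045349068814 270.0006193046861
```

Emit:
carry_out([
  {"jaw": 0.9, "translation": [-0.1, 1.54, 0], "spin": 8},
  {"jaw": 0.9, "translation": [-0.11, 1.54, 0], "spin": 8},
  {"jaw": 0.9, "translation": [-0.11, 1.54, 0], "spin": 8},
  {"jaw": 0.9, "translation": [-0.11, 1.54, 0], "spin": 8},
  {"jaw": 0.9, "translation": [-0.11, 1.54, 0], "spin": 8},
  {"jaw": 0.9, "translation": [-0.11, 1.54, 0], "spin": 8},
  {"jaw": 0.9, "translation": [0, 0, 0], "spin": 0},
  {"jaw": 0.9, "translation": [0, 0, 0], "spin": 0},
])

```text
time: 61.15
ee_pos: [507.7, -196.2, 228.8]
orientation: [[-0.744, -0.668, 0.001], [-0.668, 0.744, 0.001], [-0.001, -0.0, -1.0]]
ft_force: [3.7, 1.4, -3.2]
finger_gap: 25.2
finger_force: 59.5
```

```bash
python3 - <<'E'
from h import *
s=st(); d=s["ee_pos"][:2]-[589.4,-122.3]; print(np.hypot(*d),np.degrees(np.arctan2(d[1],d[0]))%360)
E
```

```text
t 61.15 tcp [ 507.7 -196.2  228.8] xax deg -138.1 F [ 3.7  1.4 -3.2] gap 25.2 ff 59.5 j6 -1.1
110.19501799150264 222.13001299395722
```

Emit:
carry_out([
  {"jaw": 0.9, "translation": [-0.11, 1.54, 0], "spin": 8},
  {"jaw": 0.9, "translation": [-0.11, 1.54, 0], "spin": 8},
  {"jaw": 0.9, "translation": [-0.11, 1.54, 0], "spin": 8},
  {"jaw": 0.9, "translation": [-0.11, 1.54, 0], "spin": 8},
  {"jaw": 0.9, "translation": [-0.11, 1.54, 0], "spin": 8},
  {"jaw": 0.9, "translation": [-0.03, 0.8, 0], "spin": 4.1},
  {"jaw": 0.9, "translation": [0, 0, 0], "spin": 0},
  {"jaw": 0.9, "translation": [0, 0, 0], "spin": 0},
])

```text
time: 62.15
ee_pos: [480.1, -118.8, 228.9]
orientation: [[-0.999, 0.039, 0.001], [0.039, 0.999, -0.001], [-0.001, -0.001, -1.0]]
ft_force: [4.7, -3.4, -4.1]
finger_gap: 25.5
finger_force: 59.9
```

```bash
python3 - <<'E'
from h import *
s=st(); press(s); d=s["ee_pos"][:2]-[589.4,-122.3]; print(np.hypot(*d),np.degrees(np.arctan2(d[1],d[0]))%360)
E
```

```text
t 62.15 tcp [ 480.1 -118.8  228.9] xax deg 177.8 F [ 4.7 -3.4 -4.1] gap 25.5 ff 59.9 j6 -0.2
TCP in press [  0.9   0.4 228.9]
109.321704764458 178.18302470869224
```

Emit:
carry_out([
  {"jaw": 0.9, "translation": [0, 0.15, 0], "spin": 0},
  {"jaw": 0.9, "translation": [0, 0, 0], "spin": 0},
])

```text
time: 62.4
ee_pos: [480.2, -118.7, 229.0]
orientation: [[-0.999, 0.04, 0.001], [0.04, 0.999, -0.004], [-0.001, -0.004, -1.0]]
ft_force: [4.5, -7.2, -3.0]
finger_gap: 25.2
finger_force: 60.0
```

Emit:
carry_out([
  {"jaw": 0.9, "translation": [0, -0.1, 0.4], "spin": 0},
  {"jaw": 0.9, "translation": [0, 0, 0.3], "spin": 0},
  {"jaw": 0.9, "translation": [0, 0, 0.3], "spin": 0},
  {"jaw": 0.9, "translation": [0, 0, 0.15], "spin": 0},
  {"jaw": 0.9, "translation": [0, 0, 0], "spin": 0},
])

```text
time: 63.02
ee_pos: [480.2, -118.8, 217.4]
orientation: [[-0.999, 0.04, 0.001], [0.04, 0.999, -0.002], [-0.001, -0.002, -1.0]]
ft_force: [4.9, -4.3, -2.8]
finger_gap: 25.4
finger_force: 59.9
```

Emit:
carry_out([
  {"jaw": 0.9, "translation": [0, 0, 0.15], "spin": 0},
  {"jaw": 0.9, "translation": [0, 0, 0.1], "spin": 0},
  {"jaw": 0.9, "translation": [0, 0, 0], "spin": 0},
])

```text
time: 63.4
ee_pos: [480.2, -118.8, 215.0]
orientation: [[-0.999, 0.04, 0.001], [0.04, 0.999, -0.002], [-0.001, -0.002, -1.0]]
ft_force: [4.0, -4.1, -4.4]
finger_gap: 25.5
finger_force: 59.9
```

Emit:
carry_out([
  {"jaw": 0.9, "translation": [0, 0, 0.1], "spin": 0},
  {"jaw": 0.9, "translation": [0, 0, 0.1], "spin": 0},
  {"jaw": 0.9, "translation": [0, 0, 0], "spin": 0},
])

```text
time: 63.78
ee_pos: [480.2, -118.8, 213.8]
orientation: [[-0.999, 0.04, 0.002], [0.04, 0.999, -0.002], [-0.002, -0.002, -1.0]]
ft_force: [3.4, -5.7, 1.1]
finger_gap: 25.1
finger_force: 60.5
```

Emit:
carry_out([
  {"jaw": 0.4, "translation": [0, 0, 0], "spin": 0},
  {"jaw": -0.5, "translation": [0, -0.05, 0], "spin": 0},
  {"jaw": -0.5, "translation": [0, 0, 0], "spin": 0},
  {"jaw": -0.5, "translation": [0, 0, 0], "spin": 0},
  {"jaw": -0.5, "translation": [0, 0, -1], "spin": 0},
  {"jaw": -0.5, "translation": [0, 0, -3], "spin": 0},
  {"jaw": -0.5, "translation": [0, 0, -4], "spin": 0},
  {"jaw": -0.5, "translation": [0, 0, -4], "spin": 0},
  {"jaw": -0.5, "translation": [0, 0, 0], "spin": 0},
  {"jaw": -0.5, "translation": [0, 0, 0], "spin": 0},
])

```text
time: 65.03
ee_pos: [479.0, -117.9, 332.7]
orientation: [[-0.999, 0.04, -0.0], [0.04, 0.999, 0.0], [0.0, 0.0, -1.0]]
ft_force: [-0.7, 1.0, -0.1]
finger_gap: 64.0
finger_force: 0.0
```

```bash
python3 - <<'E'
from h import *
s=st(); press(s)
for n in ("wrist","side","scene"):
    f=grab_frame(n); hsv=cv2.cvtColor(f["pixels"],cv2.COLOR_RGB2HSV)
    m=((hsv[:,:,0]>14)&(hsv[:,:,0]<26)&(hsv[:,:,1]>120)&(hsv[:,:,2]>110)).astype(np.uint8)
    q=proj(f,[479.2,-119.2,90+102]); print(n,"expected brass mid px",q.round(1))
    for c in cv2.findContours(m,cv2.RETR_EXTERNAL,cv2.CHAIN_APPROX_NONE)[0]:
        if cv2.contourArea(c)>40: print("  ",cv2.boundingRect(c),cv2.contourArea(c),world_rect(f,c,204)[0].round(1))
E
```

```text
t 65.03 tcp [ 479.  -117.9  332.7] xax deg 177.7 F [-0.7  1.  -0.1] gap 64.0 ff 0.0 j6 -0.2
TCP in press [-2.000e-01  1.300e+00  3.327e+02]
wrist expected brass mid px [278.9 199.9]
   (440, 283, 58, 53) 2270.5 [577.7  37.5]
   (125, 232, 16, 14) 73.5 [ 501.6 -235.2]
   (259, 191, 40, 36) 71.0 [ 482.7 -119.4]
   (252, 170, 54, 21) 197.5 [ 460.3 -118.7]
side expected brass mid px [320.7 182.2]
   (237, 303, 41, 27) 607.5 [527.9 594.4]
   (227, 259, 16, 14) 89.5 [610.4 437.1]
   (314, 176, 15, 12) 112.5 [477.1 -95.7]
scene expected brass mid px [272.8 210.3]
   (342, 293, 9, 10) 52.5 [ 403.1 -538.1]
   (265, 203, 18, 16) 196.0 [ 467.6 -143. ]
```

The brass weight appears where expected in the side and scene views, within about a pixel, so it is at the stop and resting on the boss. I'll hand the job in.

```bash
python3 -c "
from plant import *
print(sign_off())"
```

```text
the job is handed in; nothing more can be done
None
```

The press is loaded and the job handed in at about 65 s: all four carriers found are piled chip side up against the pins with the pressure plate on top, the arm is at its stop, and the weight rests on the plate; no verdict came back.

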